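Book out tube blanks from the gate hopper, one to a pan

TASK

First scan the striped label on the front of the hopper: hold the stick scanner steady for about two seconds, level and square to the middle of the label, with its nose roughly a hand's width off, and lay it back in its holder on the hopper's side. Then draw one brass tube into each scoop pan on the bench: push the pan under the spout to the stop, pull the hopper's slide gate out only until one tube drops, push the gate fully shut, and set the pan upright on the grey felt mat. Never have the gate open without a pan under the spout, leave the remaining tubes in the hopper, and leave the orange can and the red-and-white pot alone.

Things in the scene. Friction and masses are not known exactly. Their poses are not given: they have to be found in the camera images.
- hopper: Fixed green sheet-metal hopper on four legs, 71 mm deep (x), 107 mm wide (y), 140 mm high, open at the top. Origin: on the worktop under its centre; its front, with the label, faces -x; y points to its left, z up. Steel runners for the gate, z 82 to 94 mm, run along its front and rear faces (x = +-38 mm) and on to y = +150 mm. Everything on it moves with it.
- first_lane (a point): Where the tube of the right-hand lane lies: y = -39 mm from the hopper's centre, z = 100 mm. Four lanes lie side by side, centres 26 mm apart from here to the left (+y), each 23 mm wide, with 3 mm partitions up to z = 125 mm. A tube lies along x on the gate, whose top is at z = 90 mm. Below the gate a funnel leads all lanes to the one spout.
- gate (a joint): Travel (m) of the slide gate: 0 = fully shut, grows as it is pulled to the hopper's left (+y), at most 0.118; friction 2 N, stays where left. It uncovers the lanes one by one, the right-hand one first: that lane is clear and its tube drops at 0.024, the next tube starts to sink at 0.036; each further lane 0.026 later. Uncovering an empty lane drops nothing.
- gate_grip (a point): Grip point in the middle of the gate's handle, an upright steel tab 8 mm thick (y), 44 mm wide (x), top at z = 124 mm; the point is at z = 108 mm and, when shut, 90 mm to the left of the hopper's centre, its tab 32 mm clear of the hopper's side wall. Axes as the hopper's.
- label (a point): Centre of the striped paper label, 62 x 30 mm, on the hopper's upright front face, z = 115 mm. x points squarely into the face.
- spout (a point): Centre of the spout's outlet under the hopper, 32 mm wide (y), z = 35 mm. The front is open between legs 86 mm apart: a pan goes in from the front, handle to the robot (towards the hopper's +x), between low guides 65 mm apart with flared mouths (from x = -45 mm), to a cross-bar stop 42 mm behind this point; home, its bowl's centre is under this point.
- wand_rest (a point): Where the scanner's centre lies in its holder on the hopper's right side, z = 109 mm; its length along the hopper's x. Holder: two saddles 94 mm apart with sloping cheeks, gap 38 mm; between them the plate is 29 mm below this point, so fingers can reach round the scanner's middle. The hopper's wall is 46 mm to the left of this point.
- wand: Stick scanner, a loose grey bar 120 mm long (x), 28 mm wide (y), 26 mm high, 0.12 kg; origin at its centre; x points to the nose (black end with the window).
- wand_nose (a point): Middle of the scanner's window, at the nose, 60 mm from its centre; it looks along x.
- mat: Grey felt mat lying flat, 220 (x) x 280 (y) x 1 mm; origin at its centre. It does not hinder sliding.
- pan_a_bowl (a point): Centre of the bowl of a loose aluminium scoop pan, half-way up (z = 14 mm when it stands): open box 82 x 56 x 28 mm, walls 2.5 mm, floor sunk to the middle like a trough, 0.1 kg; a straight wooden handle, 16 mm wide (y), z 9 to 27 mm, runs from it along -x to 127 mm from this point. x points from handle to bowl. May be absent.
- pan_a_grip (a point): Grip point in the middle of that pan's handle, 105 mm from the bowl's centre along -x, 18 mm above the worktop. The pan may be lifted or slid by it. Between the right-hand pans and the hopper a fixed wooden rail, 30 mm high, runs along x on the worktop at y = -0.22 to -0.25 m, from x = 0.515 m on.
- pan_b_bowl (a point): Centre of the bowl of a loose aluminium scoop pan, half-way up (z = 14 mm when it stands): open box 82 x 56 x 28 mm, walls 2.5 mm, floor sunk to the middle like a trough, 0.1 kg; a straight wooden handle, 16 mm wide (y), z 9 to 27 mm, runs from it along -x to 127 mm from this point. x points from handle to bowl. May be absent.
- pan_b_grip (a point): Grip point in the middle of that pan's handle, 105 mm from the bowl's centre along -x, 18 mm above the worktop. The pan may be lifted or slid by it. Between the right-hand pans and the hopper a fixed wooden rail, 30 mm high, runs along x on the worktop at y = -0.22 to -0.25 m, from x = 0.515 m on.
- pan_c_bowl (a point): Centre of the bowl of a loose aluminium scoop pan, half-way up (z = 14 mm when it stands): open box 82 x 56 x 28 mm, walls 2.5 mm, floor sunk to the middle like a trough, 0.1 kg; a straight wooden handle, 16 mm wide (y), z 9 to 27 mm, runs from it along -x to 127 mm from this point. x points from handle to bowl. May be absent.
- pan_c_grip (a point): Grip point in the middle of that pan's handle, 105 mm from the bowl's centre along -x, 18 mm above the worktop. The pan may be lifted or slid by it. Between the right-hand pans and the hopper a fixed wooden rail, 30 mm high, runs along x on the worktop at y = -0.22 to -0.25 m, from x = 0.515 m on.
- tube0: Brass tube blank, 20 mm in diameter and 62 mm long, 0.08 kg; origin at its centre, x along it. At the start it lies in the hopper's lane at y = -39 mm, or is absent and that lane is empty.
- tube1: Brass tube blank, 20 mm in diameter and 62 mm long, 0.08 kg; origin at its centre, x along it. At the start it lies in the hopper's lane at y = -13 mm, or is absent and that lane is empty.
- tube2: Brass tube blank, 20 mm in diameter and 62 mm long, 0.08 kg; origin at its centre, x along it. At the start it lies in the hopper's lane at y = +13 mm, or is absent and that lane is empty.
- tube3: Brass tube blank, 20 mm in diameter and 62 mm long, 0.08 kg; origin at its centre, x along it. At the start it lies in the hopper's lane at y = +39 mm, or is absent and that lane is empty.
- talc_can: Bystander: orange and white can with a red lid, 62 mm across, 114 mm high; origin under its centre.
- flux_pot: Bystander: small red and white pot, 58 mm across, 50 mm high; origin under its centre.

How it is judged (in metres and radians):
On the way, in this order (a step that is already met when the one before it is completed fails the run):
1. the scanner is held steady, square to the hopper's label, its nose 20 to 150 mm off (x of wand_nose in the frame of label between -0.15 and -0.02 m and y of wand_nose in the frame of label between -0.025 and 0.025 m and z of wand_nose in the frame of label between -0.02 and 0.02 m and angle between the x axis of wand_nose and the x axis of label, either way round below 0.2 rad and distance between wand and label above 0.075 m and horizontal distance between wand and spout above 0.1 m and linear speed of wand below 0.03 m/s and angular speed of wand below 0.3 rad/s), for 1 s.
2. the gate is pulled part-way out with a pan under the spout (value of joint gate above 0.018 m and horizontal distance between any of pan_a_bowl, pan_b_bowl, pan_c_bowl and spout below 0.03 m), for 0.1 s.
3. a tube has dropped into a pan and the gate is fully shut again (value of joint gate below 0.004 m and ((x of tube0 in the frame of pan_a_bowl between -0.035 and 0.035 m and y of tube0 in the frame of pan_a_bowl between -0.028 and 0.028 m and z of tube0 in the frame of pan_a_bowl between -0.02 and 0.018 m) or (x of tube0 in the frame of pan_b_bowl between -0.035 and 0.035 m and y of tube0 in the frame of pan_b_bowl between -0.028 and 0.028 m and z of tube0 in the frame of pan_b_bowl between -0.02 and 0.018 m) or (x of tube0 in the frame of pan_c_bowl between -0.035 and 0.035 m and y of tube0 in the frame of pan_c_bowl between -0.028 and 0.028 m and z of tube0 in the frame of pan_c_bowl between -0.02 and 0.018 m) or (x of tube1 in the frame of pan_a_bowl between -0.035 and 0.035 m and y of tube1 in the frame of pan_a_bowl between -0.028 and 0.028 m and z of tube1 in the frame of pan_a_bowl between -0.02 and 0.018 m) or (x of tube1 in the frame of pan_b_bowl between -0.035 and 0.035 m and y of tube1 in the frame of pan_b_bowl between -0.028 and 0.028 m and z of tube1 in the frame of pan_b_bowl between -0.02 and 0.018 m) or (x of tube1 in the frame of pan_c_bowl between -0.035 and 0.035 m and y of tube1 in the frame of pan_c_bowl between -0.028 and 0.028 m and z of tube1 in the frame of pan_c_bowl between -0.02 and 0.018 m) or (x of tube2 in the frame of pan_a_bowl between -0.035 and 0.035 m and y of tube2 in the frame of pan_a_bowl between -0.028 and 0.028 m and z of tube2 in the frame of pan_a_bowl between -0.02 and 0.018 m) or (x of tube2 in the frame of pan_b_bowl between -0.035 and 0.035 m and y of tube2 in the frame of pan_b_bowl between -0.028 and 0.028 m and z of tube2 in the frame of pan_b_bowl between -0.02 and 0.018 m) or (x of tube2 in the frame of pan_c_bowl between -0.035 and 0.035 m and y of tube2 in the frame of pan_c_bowl between -0.028 and 0.028 m and z of tube2 in the frame of pan_c_bowl between -0.02 and 0.018 m) or (x of tube3 in the frame of pan_a_bowl between -0.035 and 0.035 m and y of tube3 in the frame of pan_a_bowl between -0.028 and 0.028 m and z of tube3 in the frame of pan_a_bowl between -0.02 and 0.018 m) or (x of tube3 in the frame of pan_b_bowl between -0.035 and 0.035 m and y of tube3 in the frame of pan_b_bowl between -0.028 and 0.028 m and z of tube3 in the frame of pan_b_bowl between -0.02 and 0.018 m) or (x of tube3 in the frame of pan_c_bowl between -0.035 and 0.035 m and y of tube3 in the frame of pan_c_bowl between -0.028 and 0.028 m and z of tube3 in the frame of pan_c_bowl between -0.02 and 0.018 m))), for 0.2 s.
At the end, for the whole second after the job is handed in: The gate is fully shut (within 4 mm); the scanner lies in its holder (centre within 20 mm); every pan stands upright with its bowl's centre over the mat and holds exactly one tube (no tube touches another); every other tube is still in the hopper (value of joint gate below 0.004 m and distance between wand and wand_rest below 0.02 m and x of pan_a_bowl in the frame of mat between -0.11 and 0.11 m and y of pan_a_bowl in the frame of mat between -0.14 and 0.14 m and height (world z) of each of pan_a_bowl, pan_b_bowl, pan_c_bowl below 0.022 m and angle between each of pan_a_bowl, pan_b_bowl, pan_c_bowl's own z axis and vertical below 0.1 rad and ((x of tube0 in the frame of pan_a_bowl between -0.035 and 0.035 m and y of tube0 in the frame of pan_a_bowl between -0.028 and 0.028 m and z of tube0 in the frame of pan_a_bowl between -0.02 and 0.018 m) or (x of tube1 in the frame of pan_a_bowl between -0.035 and 0.035 m and y of tube1 in the frame of pan_a_bowl between -0.028 and 0.028 m and z of tube1 in the frame of pan_a_bowl between -0.02 and 0.018 m) or (x of tube2 in the frame of pan_a_bowl between -0.035 and 0.035 m and y of tube2 in the frame of pan_a_bowl between -0.028 and 0.028 m and z of tube2 in the frame of pan_a_bowl between -0.02 and 0.018 m) or (x of tube3 in the frame of pan_a_bowl between -0.035 and 0.035 m and y of tube3 in the frame of pan_a_bowl between -0.028 and 0.028 m and z of tube3 in the frame of pan_a_bowl between -0.02 and 0.018 m)) and x of pan_b_bowl in the frame of mat between -0.11 and 0.11 m and y of pan_b_bowl in the frame of mat between -0.14 and 0.14 m and ((x of tube0 in the frame of pan_b_bowl between -0.035 and 0.035 m and y of tube0 in the frame of pan_b_bowl between -0.028 and 0.028 m and z of tube0 in the frame of pan_b_bowl between -0.02 and 0.018 m) or (x of tube1 in the frame of pan_b_bowl between -0.035 and 0.035 m and y of tube1 in the frame of pan_b_bowl between -0.028 and 0.028 m and z of tube1 in the frame of pan_b_bowl between -0.02 and 0.018 m) or (x of tube2 in the frame of pan_b_bowl between -0.035 and 0.035 m and y of tube2 in the frame of pan_b_bowl between -0.028 and 0.028 m and z of tube2 in the frame of pan_b_bowl between -0.02 and 0.018 m) or (x of tube3 in the frame of pan_b_bowl between -0.035 and 0.035 m and y of tube3 in the frame of pan_b_bowl between -0.028 and 0.028 m and z of tube3 in the frame of pan_b_bowl between -0.02 and 0.018 m)) and x of pan_c_bowl in the frame of mat between -0.11 and 0.11 m and y of pan_c_bowl in the frame of mat between -0.14 and 0.14 m and ((x of tube0 in the frame of pan_c_bowl between -0.035 and 0.035 m and y of tube0 in the frame of pan_c_bowl between -0.028 and 0.028 m and z of tube0 in the frame of pan_c_bowl between -0.02 and 0.018 m) or (x of tube1 in the frame of pan_c_bowl between -0.035 and 0.035 m and y of tube1 in the frame of pan_c_bowl between -0.028 and 0.028 m and z of tube1 in the frame of pan_c_bowl between -0.02 and 0.018 m) or (x of tube2 in the frame of pan_c_bowl between -0.035 and 0.035 m and y of tube2 in the frame of pan_c_bowl between -0.028 and 0.028 m and z of tube2 in the frame of pan_c_bowl between -0.02 and 0.018 m) or (x of tube3 in the frame of pan_c_bowl between -0.035 and 0.035 m and y of tube3 in the frame of pan_c_bowl between -0.028 and 0.028 m and z of tube3 in the frame of pan_c_bowl between -0.02 and 0.018 m)) and contact force between tube0 and tube1 below 0.01 N and contact force between each of tube0, tube1 and tube2 below 0.01 N and contact force between each of tube0, tube1, tube2 and tube3 below 0.01 N and ((x of tube0 in the frame of hopper between -0.03 and 0.03 m and y of tube0 in the frame of hopper between -0.055 and 0.055 m and z of tube0 in the frame of hopper between 0.092 and 0.13 m) or (x of tube0 in the frame of pan_a_bowl between -0.035 and 0.035 m and y of tube0 in the frame of pan_a_bowl between -0.028 and 0.028 m and z of tube0 in the frame of pan_a_bowl between -0.02 and 0.018 m) or (x of tube0 in the frame of pan_b_bowl between -0.035 and 0.035 m and y of tube0 in the frame of pan_b_bowl between -0.028 and 0.028 m and z of tube0 in the frame of pan_b_bowl between -0.02 and 0.018 m) or (x of tube0 in the frame of pan_c_bowl between -0.035 and 0.035 m and y of tube0 in the frame of pan_c_bowl between -0.028 and 0.028 m and z of tube0 in the frame of pan_c_bowl between -0.02 and 0.018 m)) and ((x of tube1 in the frame of hopper between -0.03 and 0.03 m and y of tube1 in the frame of hopper between -0.055 and 0.055 m and z of tube1 in the frame of hopper between 0.092 and 0.13 m) or (x of tube1 in the frame of pan_a_bowl between -0.035 and 0.035 m and y of tube1 in the frame of pan_a_bowl between -0.028 and 0.028 m and z of tube1 in the frame of pan_a_bowl between -0.02 and 0.018 m) or (x of tube1 in the frame of pan_b_bowl between -0.035 and 0.035 m and y of tube1 in the frame of pan_b_bowl between -0.028 and 0.028 m and z of tube1 in the frame of pan_b_bowl between -0.02 and 0.018 m) or (x of tube1 in the frame of pan_c_bowl between -0.035 and 0.035 m and y of tube1 in the frame of pan_c_bowl between -0.028 and 0.028 m and z of tube1 in the frame of pan_c_bowl between -0.02 and 0.018 m)) and ((x of tube2 in the frame of hopper between -0.03 and 0.03 m and y of tube2 in the frame of hopper between -0.055 and 0.055 m and z of tube2 in the frame of hopper between 0.092 and 0.13 m) or (x of tube2 in the frame of pan_a_bowl between -0.035 and 0.035 m and y of tube2 in the frame of pan_a_bowl between -0.028 and 0.028 m and z of tube2 in the frame of pan_a_bowl between -0.02 and 0.018 m) or (x of tube2 in the frame of pan_b_bowl between -0.035 and 0.035 m and y of tube2 in the frame of pan_b_bowl between -0.028 and 0.028 m and z of tube2 in the frame of pan_b_bowl between -0.02 and 0.018 m) or (x of tube2 in the frame of pan_c_bowl between -0.035 and 0.035 m and y of tube2 in the frame of pan_c_bowl between -0.028 and 0.028 m and z of tube2 in the frame of pan_c_bowl between -0.02 and 0.018 m)) and ((x of tube3 in the frame of hopper between -0.03 and 0.03 m and y of tube3 in the frame of hopper between -0.055 and 0.055 m and z of tube3 in the frame of hopper between 0.092 and 0.13 m) or (x of tube3 in the frame of pan_a_bowl between -0.035 and 0.035 m and y of tube3 in the frame of pan_a_bowl between -0.028 and 0.028 m and z of tube3 in the frame of pan_a_bowl between -0.02 and 0.018 m) or (x of tube3 in the frame of pan_b_bowl between -0.035 and 0.035 m and y of tube3 in the frame of pan_b_bowl between -0.028 and 0.028 m and z of tube3 in the frame of pan_b_bowl between -0.02 and 0.018 m) or (x of tube3 in the frame of pan_c_bowl between -0.035 and 0.035 m and y of tube3 in the frame of pan_c_bowl between -0.028 and 0.028 m and z of tube3 in the frame of pan_c_bowl between -0.02 and 0.018 m))).
It fails at once if the gate is open (more than 12 mm) with no pan under the spout (bowl's centre more than 60 mm away) (value of joint gate above 0.012 m and not (horizontal distance between pan_a_bowl and spout below 0.06 m) and not (horizontal distance between pan_b_bowl and spout below 0.06 m) and not (horizontal distance between pan_c_bowl and spout below 0.06 m)).
It fails at once if the can is pushed or knocked over (distance of talc_can from where it was at the start of the episode above 0.03 m).
It fails at once if the pot is pushed or knocked over (distance of flux_pot from where it was at the start of the episode above 0.03 m).
Of pan_a, pan_b, pan_c only 2 to 3 are there at a start; the rules pass over those that are not, and their reading is None.
Of tube0, tube1, tube2, tube3 only 3 to 4 are there at a start; the rules pass over those that are not, and their reading is None.
At some moment in a run one of pan_a, pan_b, pan_c may be knocked a few centimetres aside while the robot is not near it.
Once in a run the grip may slacken for a moment while it holds something.
It also fails if it takes over 210 s, if anything falls off the work surface, if the arm or the gripper's body presses on something with over 40 N, if the wrist force passes 120 N, or if a joint passes its speed limit or range.

ROBOT

A 6-joint arm with a two-finger parallel gripper is mounted at the origin on a cart in front of the work surface, level with it; the furniture and walls round the work are solid. World frame = base frame: x ahead of the robot, y to its left, z up, the work surface at z = 0. Lengths are in mm, angles in rad, forces in N, time in s.
With the tool pointing down it reaches from about 250 to 775 mm from the base axis. Payload 4 kg.
Tool frame: the origin (TCP) lies on the centre line of the jaws, within the pads' length; the fingertips stand 25 mm ahead of it and the grasp point (between the pads) lies 6 mm ahead of it; z points along the fingers, y is the direction in which the jaws open and shut (so a half turn about z gives the same grasp; the last joint's range is limited). The gripper opens to 85 mm and grips with 20 to 120 N. Pads are 22 mm wide; open, the fingers measure 114 mm over their backs; the gripper's body (76 mm by 85 mm) begins 54 mm behind the grasp point. The pads swing forward as they close: fully open they stand 13 mm farther back than shut.
Start: joints at [1.113, 0.087, 1.371, -0, 1.684, -0.103], TCP at [191.08, 515.755, 256.341] pointing down, gripper open.
Joint ranges: [-3.1, 3.1], [-0.76, 2.03], [0.27, 2.55], [-1.08, 4.22], [0.17, 2.65], [-2.57, 2.57]. Speed limits (rad/s): [2.79, 2.79, 3.14, 3.14, 3.14, 3.14].

INTERFACE

Orientations are given as a unit quaternion [x, y, z, w].
In Python, from cell import robot gives the robot as it stands.
- The arm moves only by the tool move_arm, never from a script. Its arguments are lists of equal length, an entry for each row: "delta_pos": the shift along the tool's x, y, z in m, a list of three; "rot": the turn, a rotation vector about the tool's x, y, z in degrees, a list of three; "claw": the closure, from -1 (fully open) to 1 (shut). In form: {"delta_pos": [[x, y, z], ...], "rot": [[ax, ay, az], ...], "claw": [claw, ...]}. A call has 1 to 12 rows; each row is the pose to reach, as a shift and turn from the pose commanded when the call began, along the tool's axes at that moment; what a row does not reach only later rows make up. A row lasts 1/12 s, in which the tool goes at most 41.7 mm and 7.16 degrees, less where a joint would pass 70% of its speed; a pose out of reach is approached as far as the arm can. A call with a gripper value outside its range is refused whole. The fingers move at their own pace and stop on an object; the grip force is fixed at half the most. Time passes only in rows, so rows that repeat a pose let the fingers close. It gives the time, the measured TCP pose, the force and the opening at its end, in the units of the state.
- robot.observe(): the state, without advancing time (a new reading comes with each control period).
- robot.capture(name): name is "scene" or "top" or "wrist"; returns the picture (400x640x3 uint8, blue, green, red); there is no depth.
- robot.camera_params(name): a dict with "fx", "fy", "cx", "cy" (pixels), "rvec" (rotation vector, rad) and "tvec" (3), from world to camera coordinates, as OpenCV has them. Camera axes: x right, y down, z forward; pixel columns grow to the right and rows downward; lengths in mm; the calibration is good to about 2 mm. The wrist camera is an equidistant fisheye: a pixel r from the principal point sees the ray r / f radians off the axis. A picture is of the moment at which its call begins: read the wrist's pose just before it. camera_params takes no time and is no camera call; for the wrist camera it gives the pose at the moment of the call.
- robot.hand_in(): hands the job in, once; it reports no verdict.
The state is a dict: "time": time; "joints": joint angles; "qd": joint speeds; "joint_torque": joint torques, N m; "position": TCP position; "tool_rot": TCP orientation; "wrist_force": force on the tool from outside, world axes, zero at the start; "moment": the same for the moment, N m; "grip_width": finger opening in mm.
Only numpy, scipy, OpenCV 4.12 (cv2) and the standard library are available. Lean on these libraries where they do the work, as an engineer would, in place of code of your own. Each camera call takes 0.05 s, during which the arm holds its last target.

## Working session

There is one attempt and no reset: what is moved stays moved. The work goes in short steps, Python scripts to look and compute and a tool call to move; the robot and the scene stay as the last step left them, time stands still between calls to the robot, and variables do not carry over. Pictures are saved under pics/ and viewed, and the job is handed in when it is done.

Besides the shell and the picture viewer there is one more tool, called after "Call:" as name(argument=value, ...) on one line, values as JSON. move_arm: Moves the arm, as the interface text tells. Its arguments: {"type":"object","properties":{"delta_pos":{"type":"array","items":{"type":"array","items":{"type":"number"}}},"rot":{"type":"array","items":{"type":"array","items":{"type":"number"}}},"claw":{"type":"array","items":{"type":"number"}}},"required":["delta_pos","rot","claw"]}

```bash
ls; mkdir -p pics
python3 - <<'E'
from cell import robot
import cv2
s=robot.observe(); print(s)
for n in ("scene","top","wrist"):
    print(n,robot.camera_params(n))
    cv2.imwrite(f"pics/{n}0.png",robot.capture(n))
E
```

```text
pics
{'time': 0.0, 'joints': array([ 1.11291867e+00,  8.79911740e-02,  1.37230529e+00, -2.67323700e-05,
        1.68356454e+00, -1.03113889e-01]), 'qd': array([-0.0001631 , -0.00067927, -0.00174946, -0.00017241, -0.00225164,
        0.00233943]), 'joint_torque': array([-4.50318348e-04, -3.51866877e+01, -3.13272572e+01, -1.87639162e-04,
        1.06582177e-02, -1.13237317e-05]), 'position': array([190.87416653, 515.34250165, 255.09338249]), 'tool_rot': array([ 1.76454496e-01,  9.84308145e-01, -1.09352676e-03, -3.01212180e-04]), 'wrist_force': array([-0.20159837,  0.3477669 ,  0.27326559]), 'moment': array([ 0.01240093, -0.03549548,  0.02243291]), 'grip_width': 85.39496443864752}
scene {'fx': 436.5205746712572, 'fy': 436.5205746712572, 'cx': 317.4148455745767, 'cy': 196.93237154032096, 'rvec': array([ 2.23663808, -0.82569908,  0.35800452]), 'tvec': array([-455.83634588,  313.27286793, 1383.96438189])}
top {'fx': 369.96486521166236, 'fy': 369.96486521166236, 'cx': 321.9464791830393, 'cy': 189.06518574218268, 'rvec': array([ 2.15081175, -2.11477528,  0.16070847]), 'tvec': array([ -38.58946671,  540.32490194, 1070.06026046])}
wrist {'fx': 309.70691628693146, 'fy': 309.70691628693146, 'cx': 318.2557625731147, 'cy': 204.67753544054008, 'rvec': array([-2.38566006, -1.66041917, -0.22779112]), 'tvec': array([-549.28975024,  -35.54015543,  378.12121598])}
```

View pics/scene0.png

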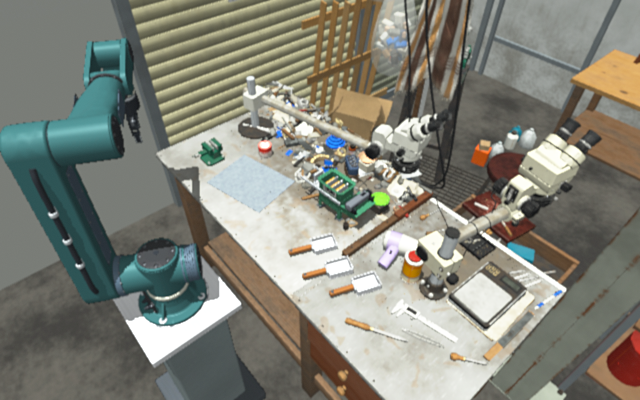

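View pics/top0.png

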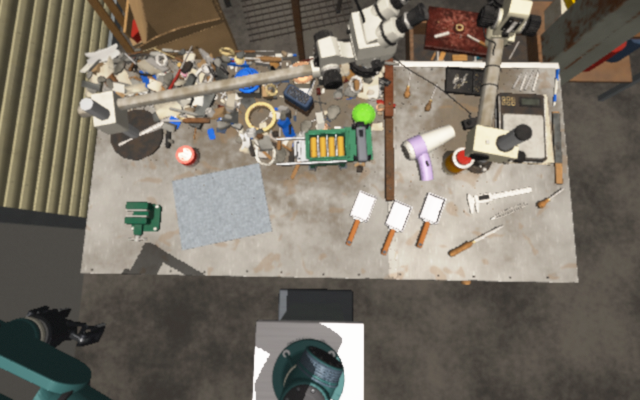

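View pics/wrist0.png

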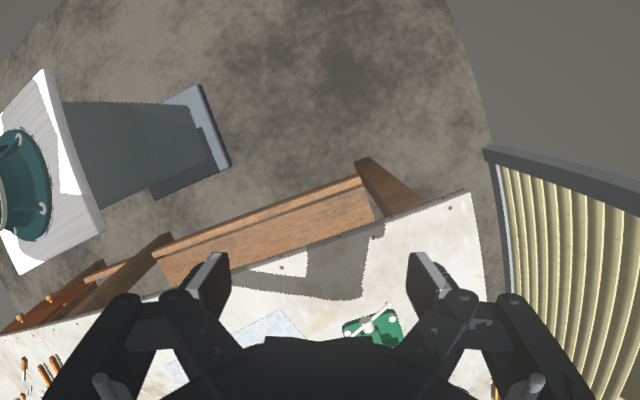

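The top view shows the hopper (about 327,147) with 4 tubes, the scanner on its right (362,140), and three pans (362,205), (397,215), (431,208). The mat is at (222,205), the pot at (186,156) and the can at (462,160).

```bash
cat > h.py <<'E'
import numpy as np, cv2
from cell import robot
from scipy.spatial.transform import Rotation as R
def cam(n):
    p=robot.camera_params(n); return p,R.from_rotvec(p['rvec']).as_matrix(),np.array(p['tvec'])
def proj(n,P,c=None):
    p,Rm,t=c or cam(n); q=np.atleast_2d(P)@Rm.T+t
    if n=='wrist':
        th=np.arctan2(np.hypot(q[:,0],q[:,1]),q[:,2]); ph=np.arctan2(q[:,1],q[:,0])
        return np.c_[p['cx']+p['fx']*th*np.cos(ph),p['cy']+p['fy']*th*np.sin(ph)]
    return np.c_[p['fx']*q[:,0]/q[:,2]+p['cx'],p['fy']*q[:,1]/q[:,2]+p['cy']]
def ray(n,uv,c=None):
    p,Rm,t=c or cam(n); uv=np.atleast_2d(np.array(uv,float))
    a=(uv[:,0]-p['cx'])/p['fx'];b=(uv[:,1]-p['cy'])/p['fy']
    if n=='wrist':
        r=np.hypot(a,b)+1e-12; d=np.c_[np.sin(r)*a/r,np.sin(r)*b/r,np.cos(r)]
    else: d=np.c_[a,b,np.ones_like(a)]
    return -Rm.T@t, d@Rm
def plane(n,uv,z,c=None):
    o,d=ray(n,uv,c); return o+d*((z-o[2])/d[:,2])[:,None]
def zoom(img,x0,y0,x1,y1,k,name):
    cv2.imwrite(name,cv2.resize(img[y0:y1,x0:x1],None,fx=k,fy=k,interpolation=cv2.INTER_CUBIC))
E
python3 - <<'E'
from h import *
im=cv2.imread('pics/top0.png'); zoom(im,265,95,465,245,4,'pics/t1.png')
im=cv2.imread('pics/scene0.png'); zoom(im,280,155,440,275,5,'pics/s1.png')
E
```

```text
(no output)
```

View pics/t1.png

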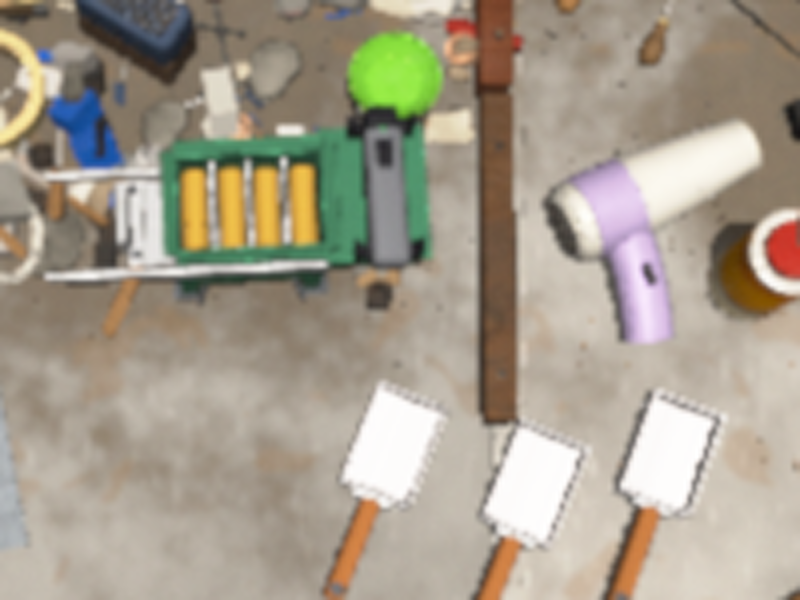

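View pics/s1.png

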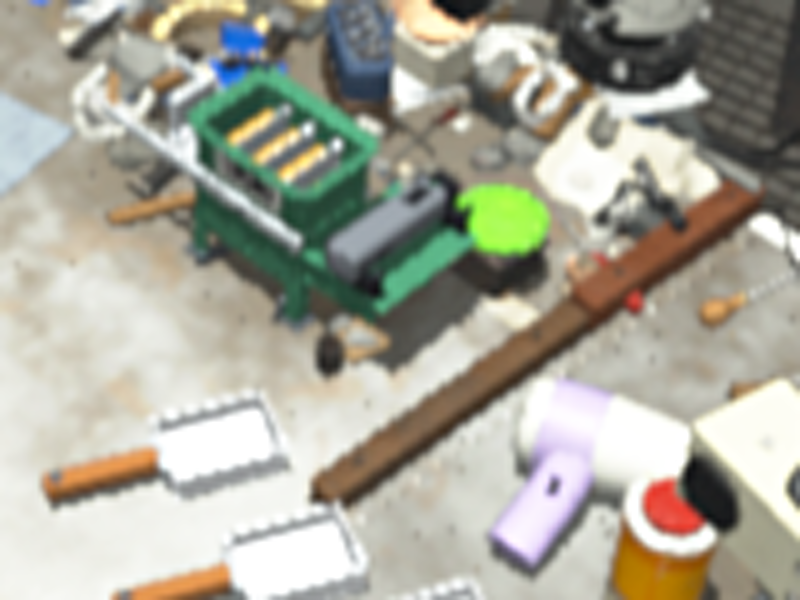

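Run:
```python
from h import *
c=cam('top')
T=lambda x,y:(265+(x-1.5)/4,95+(y-1.5)/4)
def pr(l,pts,z): print(l,plane('top',[T(*p) for p in pts],z,c).round(0)[:,:2].tolist())
pr('hopper rim TL TR BR BL',[(162,142),(325,128),(328,260),(165,268)],140)
pr('tubes',[(195,208),(232,206),(267,205),(304,205)],105)
pr('wand ends tail,nose',[(390,262),(382,115)],120)
pr('runner front ends',[(45,277),(327,265)],94)
pr('handle tab',[(133,188),(137,260)],124)
pr('rail end',[(482,420),(517,418)],30)
pr('can',[(790,245)],114)
for z in (1,):
  print('mat',plane('top',[(173,181),(263,165),(272,231),(181,248)],z,c).round(0)[:,:2].tolist())
print('pot',plane('top',[(186,156)],50,c).round())
im=cv2.imread('pics/top0.png')
# pans: bowl white mask + handle orange
hsv=cv2.cvtColor(im,cv2.COLOR_BGR2HSV)
w=((im.min(2)>225)).astype(np.uint8)
n,l,st,ce=cv2.connectedComponentsWithStats(w)
for i in range(1,n):
    if st[i,4]>200 and 180<ce[i][1]<260: 
        r=cv2.minAreaRect(np.argwhere(l==i)[:,::-1].astype(np.float32)); print('bowl',ce[i],r, plane('top',[r[0]],20,c).round(0))
o=cv2.inRange(hsv,(5,120,90),(18,255,255))
n,l,st,ce=cv2.connectedComponentsWithStats(o)
for i in range(1,n):
    if st[i,4]>40 and 180<ce[i][1]<270:
        p=np.argwhere(l==i)[:,::-1].astype(np.float32);print('handle',ce[i],st[i,4],plane('top',[ce[i]],27,c).round(0), cv2.fitLine(p,cv2.DIST_L2,0,.01,.01).ravel())
```

```text
hopper rim TL TR BR BL [[693.0, 20.0], [705.0, -95.0], [609.0, -98.0], [602.0, 15.0]]
tubes [[655.0, -3.0], [657.0, -30.0], [658.0, -55.0], [658.0, -82.0]]
wand ends tail,nose [[613.0, -143.0], [722.0, -137.0]]
runner front ends [[605.0, 105.0], [617.0, -100.0]]
handle tab [[664.0, 41.0], [611.0, 36.0]]
rail end [[514.0, -221.0], [516.0, -248.0]]
can [[632.0, -428.0]]
mat [[566.0, 440.0], [622.0, 159.0], [415.0, 122.0], [358.0, 399.0]]
pot [[635. 386.  50.]]
bowl [362.31683168 206.26237624] ((362.2882995605469, 206.8321075439453), (17.00171661376953, 26.314212799072266), 19.98310661315918) [[ 492. -153.   20.]]
bowl [431.31232877 208.24109589] ((431.15325927734375, 208.82846069335938), (15.378437042236328, 25.203550338745117), 19.98310661315918) [[ 489. -362.   20.]]
bowl [397.48205128 215.8025641 ] ((397.2758483886719, 216.3103485107422), (16.341190338134766, 25.62595558166504), 21.801406860351562) [[ 465. -259.   20.]]
handle [389.31372549 180.2745098 ] 51 [[ 574. -235.   27.]] [3.8275820e-01 9.2384857e-01 3.8931372e+02 1.8027451e+02]
handle [389.42105263 193.71929825] 57 [[ 533. -235.   27.]] [2.2859206e-02 9.9973869e-01 3.8942105e+02 1.9371930e+02]
handle [542.41176471 202.98039216] 51 [[ 512. -696.   27.]] [  0.82169896  -0.5699218  542.41174    202.9804    ]
handle [353.00925926 230.32407407] 108 [[ 420. -125.   27.]] [  0.37142318  -0.9284637  353.00925    230.32408   ]
handle [422.86065574 233.10655738] 122 [[ 415. -333.   27.]] [ 3.4501651e-01 -9.3859661e-01  4.2286066e+02  2.3310655e+02]
handle [387.82882883 240.48648649] 111 [[ 391. -228.   27.]] [  0.3979347  -0.9174138 387.82883   240.48648  ]
handle [460.25       248.23214286] 112 [[ 372. -443.   27.]] [  0.8759336   -0.48243174 460.25       248.23215   ]
```

```bash
cat >> h.py <<'E'
def st():
    s=robot.observe(); return s
def rel(target,yang=None):
    """delta in tool axes (m) from measured pose to world TCP target (mm); yang = desired world angle (deg) of tool y, tool down"""
    s=robot.observe(); Rt=R.from_quat(s['tool_rot']); 
    d=Rt.inv().apply(np.array(target,float)-s['position'])/1000
    out=[d.round(4)]
    if yang is not None:
        a=np.radians(yang); Y=np.array([np.cos(a),np.sin(a),0]); Z=np.array([0,0,-1.]); X=np.cross(Y,Z)
        G=R.from_matrix(np.c_[X,Y,Z]); out.append(np.degrees((Rt.inv()*G).as_rotvec()).round(2))
    return out
def pose():
    s=robot.observe(); Rm=R.from_quat(s['tool_rot']).as_matrix()
    print('t %.2f pos %s yang %.2f tilt %.2f grip %.1f F %s'%(s['time'],s['position'].round(1),np.degrees(np.arctan2(Rm[1,1],Rm[0,1])),np.degrees(np.arccos(-Rm[2,2])),s['grip_width'],s['wrist_force'].round(1)))
E
python3 - <<'E'
from h import *
pose(); s=robot.observe(); Rt=R.from_quat(s['tool_rot']); p,Rm,t=cam('wrist')
print(Rt.inv().apply(-Rm.T@t-s['position']).round(1), Rt.inv().apply(Rm[2]).round(3),Rt.inv().apply(Rm[0]).round(3))
# hopper in scene view check
H=np.array([654,-42,0]);a=.05;X=np.array([np.cos(a),np.sin(a),0]);Y=np.array([-np.sin(a),np.cos(a),0])
print(rel([480,-60,330],93))
E
```

```text
t 0.15 pos [190.9 515.4 255.4] yang 69.67 tilt 0.10 grip 85.4 F [ 0.3  0.5 -0.1]
[  68.3    0.  -117.5] [-0.271  0.001  0.962] [-0.     1.    -0.001]
[array([-0.471 , -0.4393, -0.0739]), array([ -0.09,  -0.03, -23.33])]
```

Run:
```python
from h import *
print(rel([640,-60,300],93))
```

```text
[array([-0.621 , -0.3836, -0.0441]), array([ -0.09,  -0.03, -23.33])]
```

Call:
move_arm(delta_pos=[[-0.621, -0.3836, -0.0441], [-0.621, -0.3836, -0.0441], [-0.621, -0.3836, -0.0441], [-0.621, -0.3836, -0.0441], [-0.621, -0.3836, -0.0441], [-0.621, -0.3836, -0.0441], [-0.621, -0.3836, -0.0441], [-0.621, -0.3836, -0.0441], [-0.621, -0.3836, -0.0441], [-0.621, -0.3836, -0.0441], [-0.621, -0.3836, -0.0441], [-0.621, -0.3836, -0.0441]], rot=[[0, 0, -23.3], [0, 0, -23.3], [0, 0, -23.3], [0, 0, -23.3], [0, 0, -23.3], [0, 0, -23.3], [0, 0, -23.3], [0, 0, -23.3], [0, 0, -23.3], [0, 0, -23.3], [0, 0, -23.3], [0, 0, -23.3]], claw=[-0.18, -0.18, -0.18, -0.18, -0.18, -0.18, -0.18, -0.18, -0.18, -0.18, -0.18, -0.18])

```text
time: 1.15
position: [492.5, 128.7, 285.8]
tool_rot: [-0.026, 1.0, 0.0, -0.0]
wrist_force: [0.3, 1.2, 0.1]
grip_width: 50.5
```

Run:
```python
from h import *
pose();print(rel([640,-60,300],93))
```

```text
t 1.15 pos [492.5 128.7 285.8] yang 92.96 tilt 0.02 grip 50.5 F [0.3 1.2 0.1]
[array([-0.1375, -0.196 , -0.0143]), array([ 0.01, -0.01, -0.04])]
```

Call:
move_arm(delta_pos=[[-0.1315, -0.189, -0.0143], [-0.1315, -0.189, -0.0143], [-0.1315, -0.189, -0.0143], [-0.1315, -0.189, -0.0143], [-0.1315, -0.189, -0.0143], [-0.1315, -0.189, -0.0143], [-0.1315, -0.189, -0.0143], [-0.1315, -0.189, -0.0143]], rot=[[0, 0, 0], [0, 0, 0], [0, 0, 0], [0, 0, 0], [0, 0, 0], [0, 0, 0], [0, 0, 0], [0, 0, 0]], claw=[-0.18, -0.18, -0.18, -0.18, -0.18, -0.18, -0.18, -0.18])

```text
time: 1.82
position: [633.2, -52.5, 298.6]
tool_rot: [-0.025, 1.0, 0.0, -0.001]
wrist_force: [0.7, -0.2, -0.5]
grip_width: 50.2
```

Run:
```python
from h import *
pose(); im=robot.capture('wrist'); cv2.imwrite('pics/w1.png',im)
pose()
```

```text
t 1.82 pos [633.2 -52.5 298.6] yang 92.84 tilt 0.16 grip 50.2 F [ 0.7 -0.2 -0.5]
t 1.87 pos [632.7 -51.3 299.2] yang 92.94 tilt 0.12 grip 50.4 F [-0.4 -0.1  0. ]
```

View pics/w1.png

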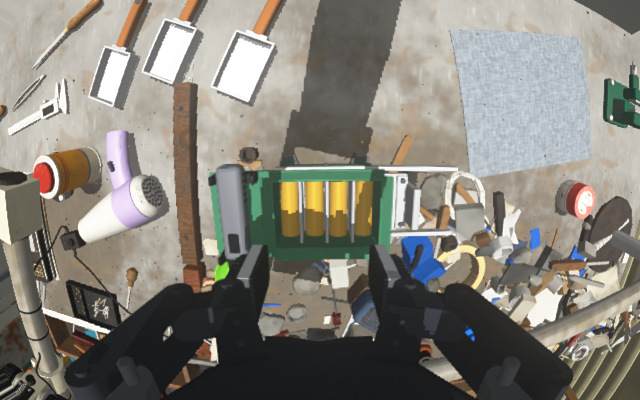

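```bash
cat >> h.py <<'E'
import pickle
def snap(name):
    c=cam('wrist'); im=robot.capture('wrist'); cv2.imwrite(f'pics/{name}.png',im); pickle.dump(c,open(f'pics/{name}.pkl','wb')); return im,c
E
python3 - <<'E'
from h import *
im,c=snap('w2'); pose(); zoom(im,200,140,420,290,3.6,'pics/w2z.png')
E
```

```text
t 1.92 pos [632.5 -50.6 299.8] yang 93.01 tilt 0.08 grip 50.7 F [-0.  -0.  -0.2]
```

View pics/w2z.png

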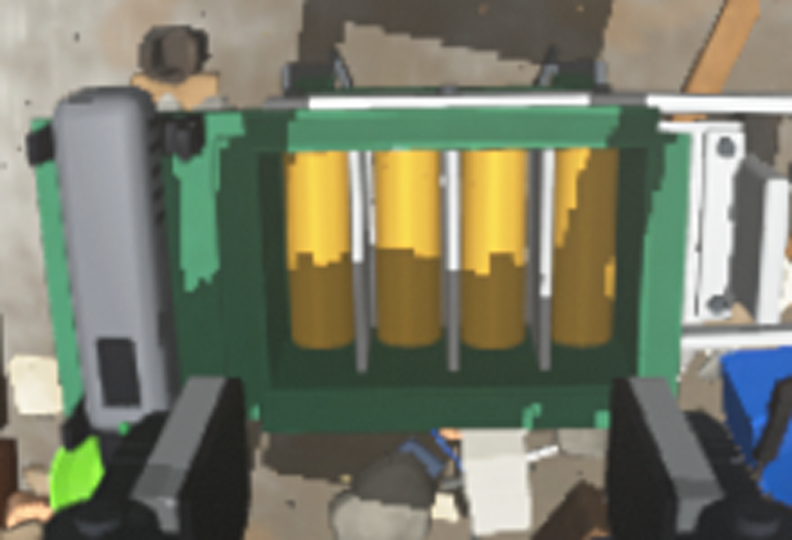

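Run:
```python
from h import *
c=pickle.load(open('pics/w2.pkl','rb'))
T=lambda x,y:(200+(x-1.3)/3.6,140+(y-1.3)/3.6)
def pr(l,pts,z): 
    P=plane('wrist',[T(*p) for p in pts],z,c)[:,:2]; print(l,P.round(1).tolist()); return P
a=pr('tube rear ends',[(323,347),(408,347),(493,347),(583,347)],100)
b=pr('tube front(occl?)',[(319,152),(408,152),(492,152),(588,152)],108)
pr('rim',[(265,110),(690,110),(680,428),(262,430)],140)
pr('partition tops front',[(358,152),(452,152),(546,152)],125)
pr('partition tops rear',[(362,370),(453,370),(545,370)],125)
pr('tab',[(775,180),(768,322)],124)
pr('wand tail mid, L,R; rear L,R',[(103,92),(57,130),(153,130),(88,420),(175,390)],122)
pr('wand window',[(118,372)],122)
pr('runner front',[(310,102),(640,104)],94)
```

```text
tube rear ends [[690.9, -80.0], [689.5, -54.0], [688.2, -28.1], [687.0, -0.4]]
tube front(occl?) [[628.6, -82.0], [627.4, -56.8], [626.2, -33.1], [624.7, -5.7]]
rim [[611.8, -93.3], [605.9, 14.8], [694.9, 22.8], [700.7, -93.4]]
partition tops front [[624.6, -70.0], [623.4, -45.0], [622.0, -19.8]]
partition tops rear [[687.3, -66.8], [686.0, -41.1], [684.8, -14.9]]
tab [[626.2, 45.6], [668.1, 49.4]]
wand tail mid, L,R; rear L,R [[611.4, -141.2], [622.5, -154.8], [621.5, -126.8], [710.4, -149.3], [698.4, -121.7]]
wand window [[693.9, -138.9]]
runner front [[616.7, -86.3], [612.0, 11.0]]
```

Run:
```python
from h import *
c=pickle.load(open('pics/w2.pkl','rb'))
T=lambda x,y:(200+(x-1.3)/3.6,140+(y-1.3)/3.6)
for z in (90,100,115): print(z,plane('wrist',[T(*p) for p in [(40,145),(185,135),(40,120),(103,92),(55,320)]],z,c)[:,:2].round(0).tolist())
pose(); print(rel([663,-140,200],93.1), rel([663,-140,116],93.1))
```

```text
90 [[634.0, -171.0], [629.0, -125.0], [626.0, -171.0], [616.0, -150.0], [691.0, -169.0]]
100 [[632.0, -168.0], [627.0, -122.0], [624.0, -168.0], [615.0, -148.0], [687.0, -165.0]]
115 [[628.0, -163.0], [624.0, -119.0], [621.0, -162.0], [613.0, -143.0], [682.0, -160.0]]
t 1.92 pos [632.5 -50.6 299.8] yang 93.01 tilt 0.08 grip 50.7 F [-0.  -0.  -0.2]
[array([-0.0258, -0.091 ,  0.0997]), array([ 0.05, -0.06, -0.09])] [array([-0.0259, -0.0911,  0.1837]), array([ 0.05, -0.06, -0.09])]
```

Call:
move_arm(delta_pos=[[-0.031, -0.091, 0.09], [-0.031, -0.091, 0.09], [-0.031, -0.091, 0.09], [-0.031, -0.091, 0.09], [-0.031, -0.091, 0.12], [-0.031, -0.091, 0.14], [-0.031, -0.091, 0.16], [-0.031, -0.091, 0.175], [-0.031, -0.091, 0.183], [-0.031, -0.091, 0.183]], rot=[[0, 0, 0], [0, 0, 0], [0, 0, 0], [0, 0, 0], [0, 0, 0], [0, 0, 0], [0, 0, 0], [0, 0, 0], [0, 0, 0], [0, 0, 0]], claw=[0, 0, 0, 0, 0, 0, 0, 0, 0, 0])

```text
time: 2.75
position: [668.3, -138.7, 118.5]
tool_rot: [-0.027, 1.0, 0.0, 0.0]
wrist_force: [-1.0, 0.4, 0.8]
grip_width: 42.9
```

Run:
```python
from h import *
pose(); im,c=snap('w3'); pose()
```

```text
t 2.75 pos [ 668.3 -138.7  118.5] yang 93.09 tilt 0.05 grip 42.9 F [-1.   0.4  0.8]
t 2.80 pos [ 668.7 -138.9  118.8] yang 93.07 tilt 0.10 grip 42.6 F [ 0.5 -0.3  0.2]
```

View pics/w3.png

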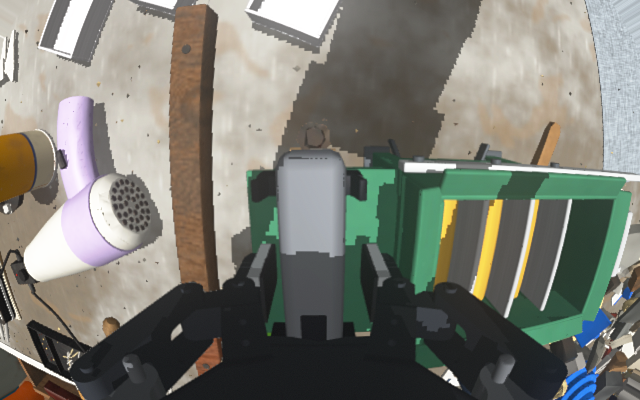

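Run:
```python
from h import *
c=pickle.load(open('pics/w3.pkl','rb'))
for l,uv,z in [('tail top',(312,158),122),('tail low',(312,152),109),('plate front L',(250,170),80),('plate front R',(395,168),80),('saddle',(263,184),112),('saddle',(357,184),112),('saddletop',(263,172),112),('wall front right',(402,165),140),('rim fr',(402,172),140)]:
    print(l,plane('wrist',[uv],z,c).round(0))
```

```text
tail top [[ 614. -144.  122.]]
tail low [[ 614. -144.  109.]]
plate front L [[ 627. -176.   80.]]
plate front R [[ 622. -101.   80.]]
saddle [[ 627. -164.  112.]]
saddle [[ 625. -125.  112.]]
saddletop [[ 622. -164.  112.]]
wall front right [[ 613. -115.  140.]]
rim fr [[ 615. -115.  140.]]
```

Call:
move_arm(delta_pos=[[-0.003, 0.001, 0.003], [-0.003, 0.001, 0.003], [-0.003, 0.001, 0.003], [-0.003, 0.001, 0.003], [-0.003, 0.001, 0.003], [-0.003, 0.001, 0.003], [-0.003, 0.001, 0.003]], rot=[[0, 0, 0], [0, 0, 0], [0, 0, 0], [0, 0, 0], [0, 0, 0], [0, 0, 0], [0, 0, 0]], claw=[0, 0, 1, 1, 1, 1, 1])

```text
time: 3.38
position: [672.5, -138.9, 115.9]
tool_rot: [-0.026, 1.0, -0.0, 0.001]
wrist_force: [-0.5, 1.7, 6.7]
grip_width: 26.9
```

Run:
```python
from h import *
pose(); im,c=snap('w4'); print(rel([487,-50,121],93.1))
```

```text
t 3.38 pos [ 672.5 -138.9  115.9] yang 93.00 tilt 0.17 grip 26.9 F [-0.5  1.7  6.7]
[array([ 0.1805,  0.0985, -0.0057]), array([-0.01,  0.17, -0.1 ])]
```

View pics/w4.png

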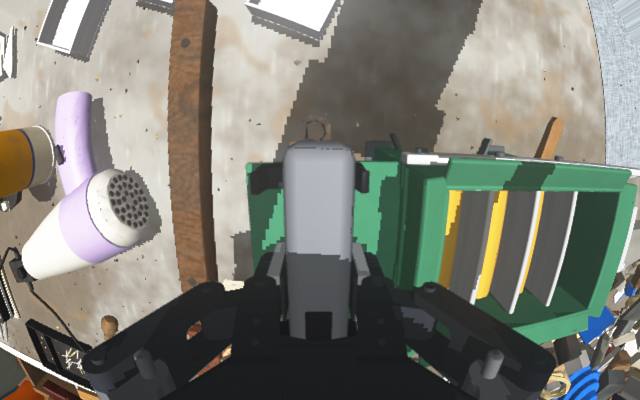

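Call:
move_arm(delta_pos=[[0, 0, -0.015], [0, 0, -0.035], [0, 0, -0.055], [0.015, 0, -0.06], [0.04, 0.01, -0.06], [0.07, 0.03, -0.06], [0.1, 0.05, -0.06], [0.13, 0.07, -0.06], [0.155, 0.085, -0.06], [0.175, 0.095, -0.05], [0.1836, 0.0976, -0.03], [0.1836, 0.0976, -0.012]], rot=[[0, 0, 0], [0, 0, 0], [0, 0, 0], [0, 0, 0], [0, 0, 0], [0, 0, 0], [0, 0, 0], [0, 0, 0], [0, 0, 0], [0, 0, 0], [0, 0, 0], [0, 0, 0]], claw=[1, 1, 1, 1, 1, 1, 1, 1, 1, 1, 1, 1])

```text
time: 4.43
position: [481.1, -50.2, 125.5]
tool_rot: [-0.027, 1.0, 0.0, -0.0]
wrist_force: [0.8, -0.1, -1.8]
grip_width: 27.0
```

Run:
```python
from h import *
pose(); im,c=snap('w5'); cv2.imwrite('pics/s5.png',robot.capture('scene')); zoom(cv2.imread('pics/s5.png'),280,155,440,275,5,'pics/s5z.png');pose()
```

```text
t 4.43 pos [481.1 -50.2 125.5] yang 93.04 tilt 0.02 grip 27.0 F [ 0.8 -0.1 -1.8]
t 4.53 pos [479.9 -50.4 122.2] yang 93.00 tilt 0.47 grip 27.0 F [-0.6  0.3 -1.6]
```

View pics/w5.png

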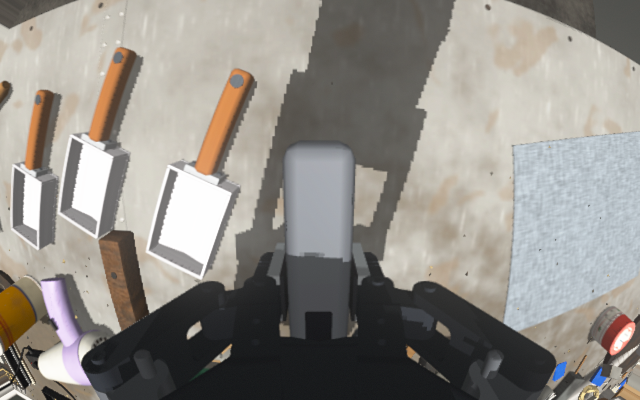

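View pics/s5z.png

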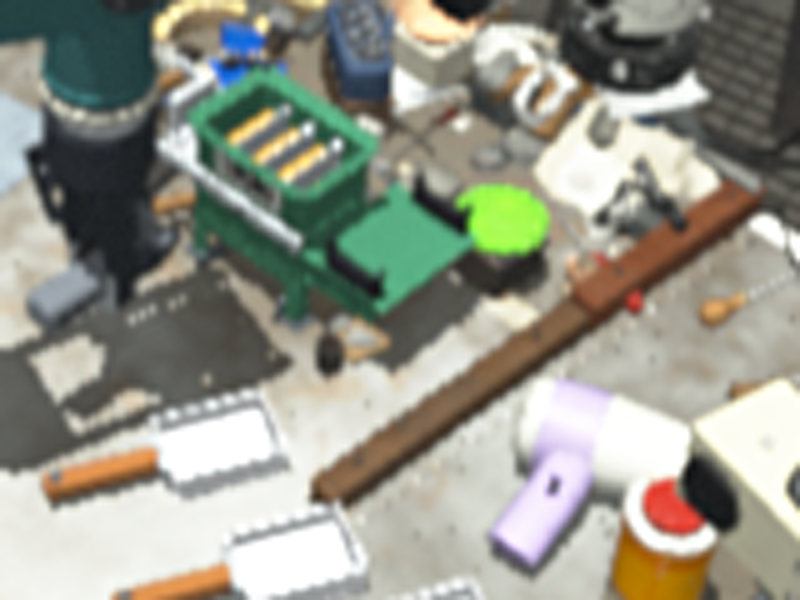

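Call:
move_arm(delta_pos=[[0, 0, 0], [0, 0, 0], [0, 0, 0], [0, 0, 0], [0, 0, 0], [0, 0, 0], [0, 0, 0], [0, 0, 0], [0, 0, 0], [0, 0, 0], [0, 0, 0], [0, 0, 0]], rot=[[0, 0, 0], [0, 0, 0], [0, 0, 0], [0, 0, 0], [0, 0, 0], [0, 0, 0], [0, 0, 0], [0, 0, 0], [0, 0, 0], [0, 0, 0], [0, 0, 0], [0, 0, 0]], claw=[1, 1, 1, 1, 1, 1, 1, 1, 1, 1, 1, 1])

```text
time: 5.53
position: [483.1, -51.5, 126.1]
tool_rot: [-0.026, 1.0, 0.0, -0.0]
wrist_force: [0.1, -0.4, -0.7]
grip_width: 26.9
```

Run:
```python
from h import *
pose(); im,c=snap('w6'); cv2.imwrite('pics/t6.png',robot.capture('top')); zoom(cv2.imread('pics/t6.png'),285,95,405,215,5,'pics/t6z.png')
print(plane('wrist',[(318,150),(318,142)],115,c))
# scene-projected hypotheses
for hx,hy in((654,-42),(666,-40)):
    a=.055;X=np.array([np.cos(a),np.sin(a),0]);Y=np.array([-np.sin(a),np.cos(a),0]);Hc=np.array([hx,hy,0])
    P=[Hc+x*X+y*Y+[0,0,z] for x,y,z in[(-35.5,-53.5,140),(35.5,-53.5,140),(35.5,53.5,140),(-35.5,53.5,140),(-47,-99.5,100),(47,-99.5,100),(-36,0,115),(-38,150,94)]]
    print((5*(proj('scene',P)-[280,155])).round(0).tolist()); print((5*(proj('top',P)-[285,95])).round(0).tolist())
```

```text
t 5.53 pos [483.1 -51.5 126.1] yang 92.97 tilt 0.01 grip 26.9 F [ 0.1 -0.4 -0.7]
[[427.60730974 -54.64315557 115.        ]
 [424.26275846 -54.81596021 115.        ]]
[[301.0, 187.0], [370.0, 139.0], [264.0, 67.0], [195.0, 111.0], [335.0, 269.0], [424.0, 204.0], [246.0, 174.0], [103.0, 95.0]]
[[308.0, 302.0], [302.0, 179.0], [112.0, 186.0], [116.0, 309.0], [384.0, 335.0], [376.0, 179.0], [211.0, 317.0], [-46.0, 339.0]]
[[312.0, 177.0], [380.0, 130.0], [274.0, 59.0], [205.0, 103.0], [345.0, 259.0], [434.0, 195.0], [256.0, 165.0], [114.0, 87.0]]
[[304.0, 281.0], [298.0, 159.0], [109.0, 166.0], [113.0, 288.0], [381.0, 315.0], [372.0, 159.0], [208.0, 297.0], [-49.0, 319.0]]
```

View pics/t6z.png

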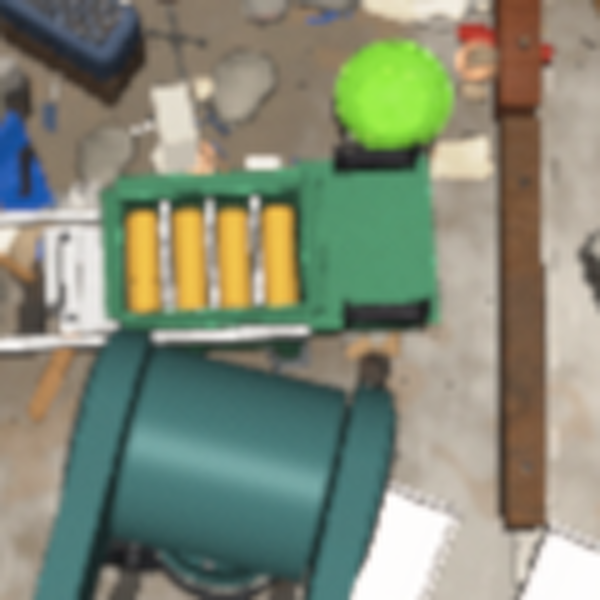

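Call:
move_arm(delta_pos=[[0, 0, 0.002], [0, 0, 0.002], [0, 0, 0.002], [0, 0, 0.002], [0, 0, 0.002], [0, 0, 0.002], [0, 0, 0.002], [0, 0, 0.002], [0, 0, 0.002], [0, 0, 0.002], [0, 0, 0.002], [0, 0, 0.002]], rot=[[0, 0, 0], [0, 0, 0], [0, 0, 0], [0, 0, 0], [0, 0, 0], [0, 0, 0], [0, 0, 0], [0, 0, 0], [0, 0, 0], [0, 0, 0], [0, 0, 0], [0, 0, 0]], claw=[1, 1, 1, 1, 1, 1, 1, 1, 1, 1, 1, 1])

```text
time: 6.63
position: [483.1, -51.4, 124.1]
tool_rot: [-0.026, 1.0, 0.0, 0.0]
wrist_force: [0.9, 0.7, -1.5]
grip_width: 27.1
```

Run:
```python
from h import *
pose(); im,c=snap('w7');print(rel([672,-138.9,180],93.0),rel([672,-138.9,117],93.0))
for f in('t1',): pass
```

```text
t 6.63 pos [483.1 -51.4 124.1] yang 92.97 tilt 0.01 grip 27.1 F [ 0.9  0.7 -1.5]
[array([-0.184 , -0.0971, -0.0558]), array([ 0.  ,  0.01, -0.03])] [array([-0.184 , -0.0971,  0.0072]), array([ 0.  ,  0.01, -0.03])]
```

View pics/w7.png

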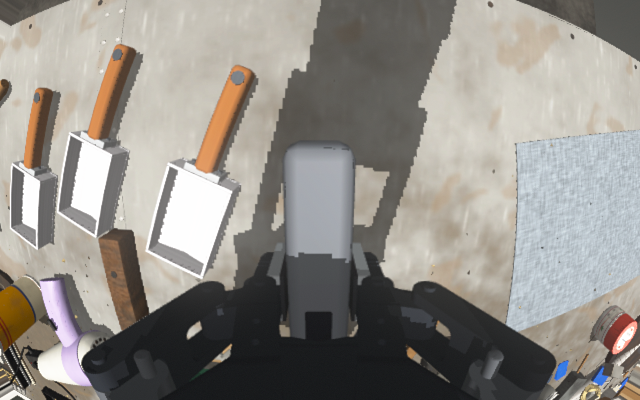

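Call:
move_arm(delta_pos=[[0, 0, 0], [0, 0, 0], [0, 0, 0], [0, 0, 0], [0, 0, -0.02], [0, 0, -0.045], [-0.015, -0.005, -0.056], [-0.045, -0.02, -0.056], [-0.08, -0.04, -0.056], [-0.115, -0.06, -0.056], [-0.145, -0.08, -0.056], [-0.168, -0.092, -0.056]], rot=[[0, 0, 0], [0, 0, 0], [0, 0, 0], [0, 0, 0], [0, 0, 0], [0, 0, 0], [0, 0, 0], [0, 0, 0], [0, 0, 0], [0, 0, 0], [0, 0, 0], [0, 0, 0]], claw=[1, 1, 1, 1, 1, 1, 1, 1, 1, 1, 1, 1])

```text
time: 7.68
position: [657.7, -136.6, 179.4]
tool_rot: [-0.025, 1.0, -0.0, 0.0]
wrist_force: [-0.8, 0.3, -1.3]
grip_width: 27.0
```

Call:
move_arm(delta_pos=[[-0.012, -0.004, 0], [-0.016, -0.005, 0], [-0.016, -0.005, 0], [-0.016, -0.005, 0]], rot=[[0, 0, 0], [0, 0, 0], [0, 0, 0], [0, 0, 0]], claw=[1, 1, 1, 1])

```text
time: 8.02
position: [671.4, -138.4, 179.8]
tool_rot: [-0.026, 1.0, 0.0, -0.001]
wrist_force: [0.4, -0.3, -1.8]
grip_width: 27.5
```

Run:
```python
from h import *
pose(); im,c=snap('w8');print(rel([672,-138.9,117],93.0))
```

```text
t 8.02 pos [ 671.4 -138.4  179.8] yang 92.99 tilt 0.08 grip 27.5 F [ 0.4 -0.3 -1.8]
[array([-0.0008, -0.0008,  0.0632]), array([ 0.02, -0.05, -0.  ])]
```

View pics/w8.png

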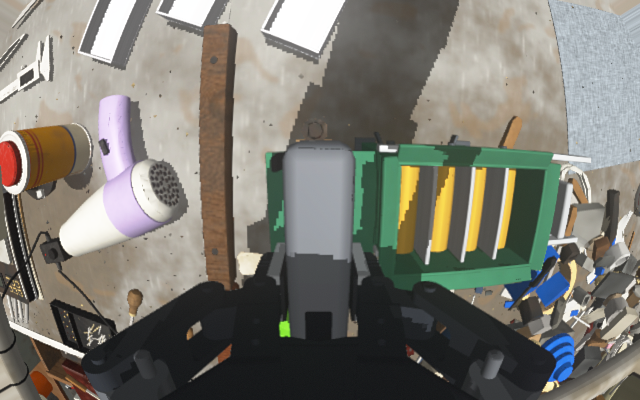

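Scanner still held square over the holder. Lower and release.

Call:
move_arm(delta_pos=[[-0.001, -0.001, 0.02], [-0.001, -0.001, 0.04], [-0.001, -0.001, 0.052], [-0.001, -0.001, 0.06], [-0.001, -0.001, 0.062], [-0.001, -0.001, 0.062], [-0.001, -0.001, 0.062], [-0.001, -0.001, 0.062], [-0.001, -0.001, 0.062], [-0.001, -0.001, 0.062]], rot=[[0, 0, 0], [0, 0, 0], [0, 0, 0], [0, 0, 0], [0, 0, 0], [0, 0, 0], [0, 0, 0], [0, 0, 0], [0, 0, 0], [0, 0, 0]], claw=[1, 1, 1, 1, 1, 1, 0.05, 0.05, 0.05, 0.05])

```text
time: 8.9
position: [673.6, -139.9, 119.6]
tool_rot: [-0.026, 1.0, -0.0, 0.001]
wrist_force: [0.1, 0.2, 0.3]
grip_width: 40.6
```

Run:
```python
from h import *
pose()
```

```text
t 8.90 pos [ 673.6 -139.9  119.6] yang 92.97 tilt 0.13 grip 40.6 F [0.1 0.2 0.3]
```

Call:
move_arm(delta_pos=[[0, 0, -0.02], [0, 0, -0.05], [0, 0, -0.08], [0.02, 0, -0.11], [0.04, 0, -0.14], [0.04, 0, -0.14]], rot=[[0, 0, 0], [0, 0, 0], [0, 0, 0], [0, 0, 0], [0, 0, 0], [0, 0, 0]], claw=[0.05, 0.05, 0.05, 0.05, 0.05, 0.05])

```text
time: 9.4
position: [633.3, -142.9, 268.8]
tool_rot: [-0.025, 1.0, -0.003, 0.007]
wrist_force: [2.0, -0.2, 2.9]
grip_width: 40.3
```

Run:
```python
from h import *
pose(); im,c=snap('w9');pose()
cv2.imwrite('pics/t9.png',robot.capture('top'))
```

```text
t 9.40 pos [ 633.3 -142.9  268.8] yang 92.92 tilt 0.85 grip 40.3 F [ 2.  -0.2  2.9]
t 9.45 pos [ 633.8 -142.5  265.5] yang 92.94 tilt 0.69 grip 40.6 F [ 0.2 -0.1  1.3]
```

View pics/w9.png

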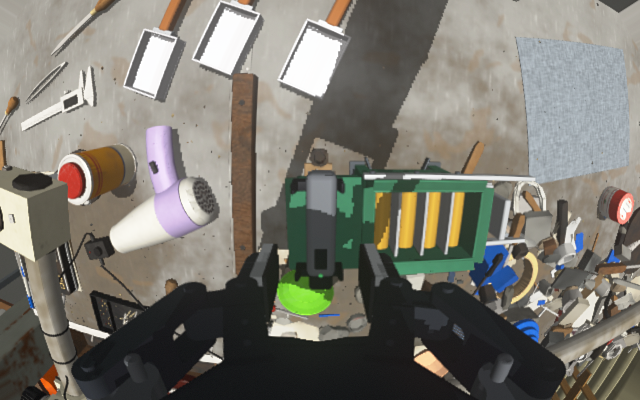

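```bash
cat >> h.py <<'E'
def handles(im,c,n='wrist',minA=120,z=27,box=((330,480),(-420,-60))):
    hsv=cv2.cvtColor(im,cv2.COLOR_BGR2HSV); o=cv2.inRange(hsv,(5,110,70),(19,255,255))
    k,l,s,ce=cv2.connectedComponentsWithStats(o); out=[]
    for i in range(1,k):
        if s[i,4]<minA: continue
        uv=np.argwhere(l==i)[:,::-1].astype(float)
        P=plane(n,uv,z,c)[:,:2]; m=P.mean(0)
        if not(box[0][0]<m[0]<box[0][1] and box[1][0]<m[1]<box[1][1]): continue
        r=cv2.minAreaRect(P.astype(np.float32)); w,h=r[1]; 
        b=cv2.boxPoints(r); e=[(b[j]+b[(j+1)%4])/2 for j in range(4)]
        j=np.argmax([np.linalg.norm(e[j]-e[j-2]) for j in range(2)]); A,B=e[j],e[j+2]
        if A[0]>B[0]: A,B=B,A
        d=B-A; print('handle px',uv.mean(0).round(0),'ctr',np.array(r[0]).round(1),'size',round(max(w,h),1),round(min(w,h),1),'butt',A.round(1),'joint',B.round(1),'ang %.1f'%np.degrees(np.arctan2(d[1],d[0])))
        out.append((A,B))
    return out
E
python3 - <<'E'
from h import *
for n in('w5','w7','w9'):
    print(n); handles(cv2.imread(f'pics/{n}.png'),pickle.load(open(f'pics/{n}.pkl','rb')))
print('top');handles(cv2.imread('pics/t9.png'),cam('top'),'top',40)
E
```

```text
w5
handle px [108.  95.] ctr [ 390.4 -226.4] size 80.1 17.2 butt [ 353.9 -209.9] joint [ 426.8 -243. ] ang -24.5
handle px [221. 123.] ctr [ 416.7 -122.8] size 80.0 15.8 butt [ 379.4 -108.2] joint [ 453.9 -137.4] ang -21.4
handle px [ 36. 128.] ctr [ 414.9 -324.5] size 82.5 26.8 butt [ 376.4 -309.7] joint [ 453.4 -339.4] ang -21.1
w7
handle px [107.  93.] ctr [ 390.  -228.1] size 81.0 20.0 butt [ 353.6 -210.3] joint [ 426.3 -245.8] ang -26.0
handle px [222. 121.] ctr [ 416.6 -123.4] size 80.7 15.9 butt [ 379.1 -108.5] joint [ 454.  -138.3] ang -21.7
handle px [ 35. 125.] ctr [ 414.7 -326.3] size 83.4 28.5 butt [ 375.9 -311.1] joint [ 453.6 -341.5] ang -21.4
w9
handle px [169.  14.] ctr [ 431.9 -340.4] size 42.6 14.7 butt [ 412.  -332.8] joint [ 451.7 -348.1] ang -21.1
handle px [337.  12.] ctr [ 436.4 -131.9] size 38.1 14.6 butt [ 418.6 -125.1] joint [ 454.1 -138.7] ang -21.0
top
handle px [423. 234.] ctr [ 412.4 -332.7] size 79.6 16.2 butt [ 375.4 -317.9] joint [ 449.4 -347.4] ang -21.7
handle px [388. 241.] ctr [ 388.4 -227.8] size 76.1 15.3 butt [ 353.3 -213.4] joint [ 423.6 -242.2] ang -22.3
```

Run:
```python
from h import *
pose(); print(rel([400,-116.5,120],68.5))
```

```text
t 9.50 pos [ 633.6 -142.2  262. ] yang 92.95 tilt 0.39 grip 40.7 F [-0.4  0.6 -1. ]
[array([0.2329, 0.038 , 0.1404]), array([-0.05,  0.39, 24.45])]
```

Call:
move_arm(delta_pos=[[0.04, 0.006, 0.01], [0.08, 0.013, 0.03], [0.12, 0.02, 0.05], [0.16, 0.026, 0.08], [0.195, 0.032, 0.1], [0.22, 0.036, 0.12], [0.233, 0.038, 0.138], [0.233, 0.038, 0.138], [0.233, 0.038, 0.138], [0.233, 0.038, 0.138]], rot=[[0, 0, 4], [0, 0, 9], [0, 0, 14], [0, 0, 19], [0, 0, 24.4], [0, 0, 24.4], [0, 0, 24.4], [0, 0, 24.4], [0, 0, 24.4], [0, 0, 24.4]], claw=[-0.2, -0.2, -0.2, -0.2, -0.2, -0.2, -0.2, -0.2, -0.2, -0.2])

```text
time: 10.33
position: [400.2, -116.5, 121.2]
tool_rot: [0.186, 0.983, -0.0, 0.001]
wrist_force: [0.9, -0.7, 1.2]
grip_width: 51.4
```

Run:
```python
from h import *
pose(); im,c=snap('w10');pose()
handles(im,c); print(rel([400,-116.5,28],68.5))
```

```text
t 10.33 pos [ 400.2 -116.5  121.2] yang 68.57 tilt 0.15 grip 51.4 F [ 0.9 -0.7  1.2]
t 10.38 pos [ 400.9 -116.8  122. ] yang 68.58 tilt 0.23 grip 51.1 F [ 0.1 -0.2 -0.5]
handle px [316. 236.] ctr [ 414.6 -124.2] size 82.2 15.2 butt [ 376.5 -109. ] joint [ 452.8 -139.5] ang -21.8
handle px [185. 249.] ctr [ 388.2 -226. ] size 81.8 19.4 butt [ 350.2 -210.8] joint [ 426.2 -241.1] ang -21.7
handle px [117. 291.] ctr [ 405.5 -324.6] size 72.0 25.6 butt [ 371.8 -311.8] joint [ 439.2 -337.4] ang -20.8
[array([ 0.0013, -0.0001,  0.094 ]), array([0.01, 0.23, 0.08])]
```

View pics/w10.png

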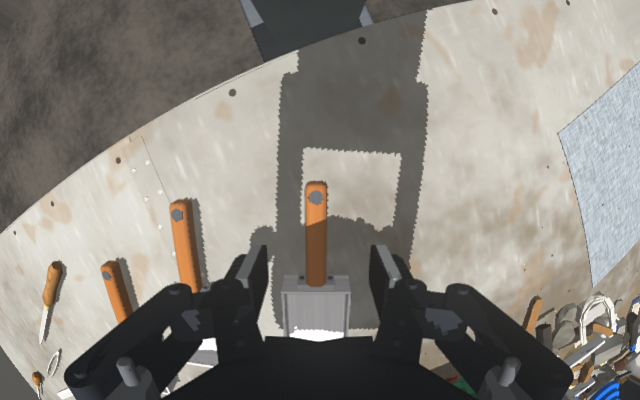

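Call:
move_arm(delta_pos=[[0, 0, 0.03], [0, 0, 0.06], [0, 0, 0.08], [0, 0, 0.092], [0, 0, 0.092], [0, 0, 0.092], [0, 0, 0.092], [0, 0, 0.092], [0, 0, 0.092], [0, 0, 0.092]], rot=[[0, 0, 0], [0, 0, 0], [0, 0, 0], [0, 0, 0], [0, 0, 0], [0, 0, 0], [0, 0, 0], [0, 0, 0], [0, 0, 0], [0, 0, 0]], claw=[-0.2, -0.2, -0.2, -0.2, -0.2, 1, 1, 1, 1, 1])

```text
time: 11.22
position: [400.3, -116.7, 30.0]
tool_rot: [0.186, 0.983, -0.0, 0.003]
wrist_force: [0.8, 0.2, 2.6]
grip_width: 14.7
```

Run:
```python
from h import *
pose(); im,c=snap('w11');pose(); cv2.imwrite('pics/t11.png',robot.capture('top'));pose()
```

```text
t 11.22 pos [ 400.3 -116.7   30. ] yang 68.58 tilt 0.29 grip 14.7 F [0.8 0.2 2.6]
t 11.27 pos [ 400.3 -116.7   29.9] yang 68.57 tilt 0.30 grip 14.7 F [ 2.1 -0.2  3.9]
t 11.32 pos [ 400.2 -116.7   29.8] yang 68.58 tilt 0.30 grip 14.9 F [2.6 0.3 3.9]
```

View pics/w11.png

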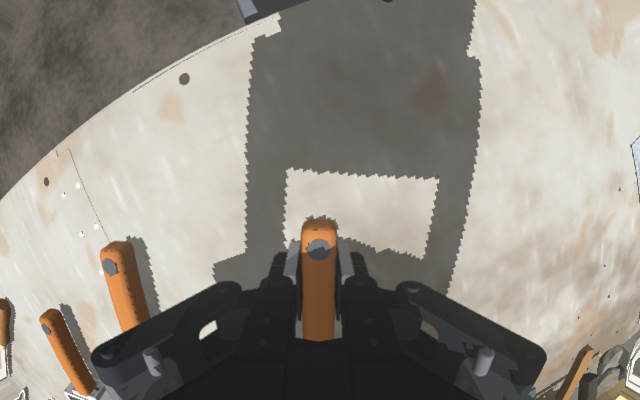

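Run:
```python
from h import *
c=pickle.load(open('pics/w2.pkl','rb'))
T=lambda x,y:(200+(x-1.3)/3.6,140+(y-1.3)/3.6)
for z in (2,30): print(z,plane('wrist',[T(*p) for p in [(287,75),(345,75),(545,75),(605,72)]],z,c)[:,:2].round(1).tolist())
print(rel([398.5,-56,30],93.1))
```

```text
2 [[621.5, -104.2], [620.6, -82.3], [616.7, -7.4], [614.1, 15.4]]
30 [[617.7, -100.9], [616.8, -80.5], [613.2, -10.6], [610.8, 10.6]]
[array([ 0.0238,  0.0558, -0.0003]), array([ -0.06,   0.3 , -24.52])]
```

Call:
move_arm(delta_pos=[[0.002, 0.005, 0], [0.005, 0.011, 0], [0.007, 0.017, 0], [0.01, 0.023, 0], [0.012, 0.028, 0], [0.014, 0.034, 0], [0.017, 0.04, 0], [0.02, 0.046, 0], [0.022, 0.051, 0], [0.024, 0.0555, 0], [0.024, 0.0555, 0], [0.024, 0.0555, 0]], rot=[[0, 0, -2.5], [0, 0, -5], [0, 0, -7.5], [0, 0, -10], [0, 0, -12.5], [0, 0, -15], [0, 0, -17.5], [0, 0, -20], [0, 0, -22.5], [0, 0, -24.5], [0, 0, -24.5], [0, 0, -24.5]], claw=[1, 1, 1, 1, 1, 1, 1, 1, 1, 1, 1, 1])

```text
time: 12.32
position: [397.8, -55.7, 29.7]
tool_rot: [-0.027, 1.0, -0.0, 0.002]
wrist_force: [0.6, -0.4, 5.2]
grip_width: 14.6
```

Run:
```python
from h import *
pose(); cv2.imwrite('pics/s12.png',robot.capture('scene')); zoom(cv2.imread('pics/s12.png'),240,155,400,275,5,'pics/s12z.png')
print(rel([500,-51,30],93.1))
```

```text
t 12.32 pos [397.8 -55.7  29.7] yang 93.09 tilt 0.24 grip 14.6 F [ 0.6 -0.4  5.2]
[array([-1.023e-01, -9.000e-04,  1.000e-04]), array([-0.04,  0.23, -0.02])]
```

View pics/s12z.png

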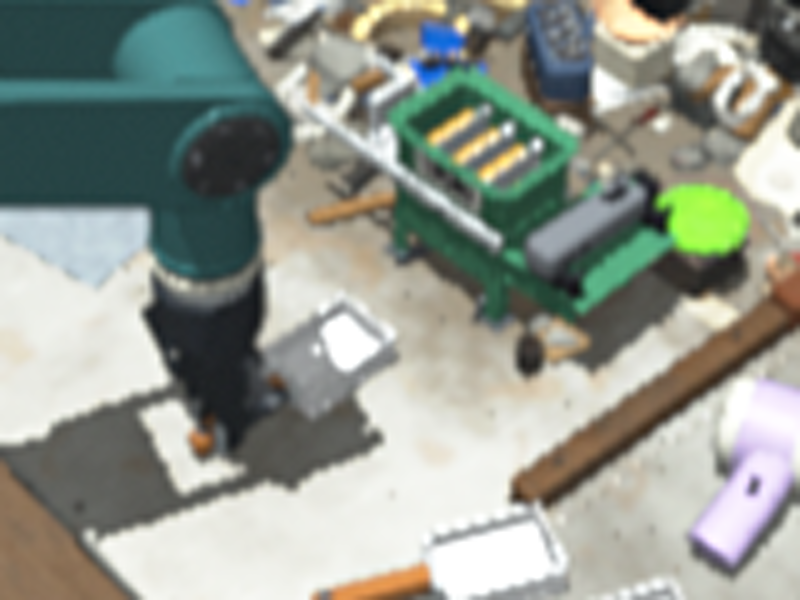

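Call:
move_arm(delta_pos=[[-0.01, 0, 0], [-0.025, -0.001, 0], [-0.04, -0.001, 0], [-0.055, -0.001, 0], [-0.07, -0.001, 0], [-0.085, -0.001, 0], [-0.1, -0.001, 0], [-0.11, -0.001, 0], [-0.12, -0.001, 0], [-0.128, -0.001, 0], [-0.135, -0.001, 0], [-0.135, -0.001, 0]], rot=[[0, 0, 0], [0, 0, 0], [0, 0, 0], [0, 0, 0], [0, 0, 0], [0, 0, 0], [0, 0, 0], [0, 0, 0], [0, 0, 0], [0, 0, 0], [0, 0, 0], [0, 0, 0]], claw=[1, 1, 1, 1, 1, 1, 1, 1, 1, 1, 1, 1])

```text
time: 13.37
position: [532.4, -49.5, 29.4]
tool_rot: [-0.027, 1.0, -0.0, 0.001]
wrist_force: [0.5, 0.5, 5.0]
grip_width: 14.5
```

Run:
```python
from h import *
pose()
```

```text
t 13.37 pos [532.4 -49.5  29.4] yang 93.07 tilt 0.09 grip 14.5 F [0.5 0.5 5. ]
```

Now creep to the stop, watching the force.

Call:
move_arm(delta_pos=[[-0.003, 0, 0], [-0.006, 0, 0], [-0.009, 0, 0], [-0.012, 0, 0], [-0.014, 0, 0], [-0.016, 0, 0], [-0.018, 0, 0], [-0.018, 0, 0]], rot=[[0, 0, 0], [0, 0, 0], [0, 0, 0], [0, 0, 0], [0, 0, 0], [0, 0, 0], [0, 0, 0], [0, 0, 0]], claw=[1, 1, 1, 1, 1, 1, 1, 1])

```text
time: 14.03
position: [548.9, -48.5, 29.4]
tool_rot: [-0.027, 1.0, -0.0, -0.0]
wrist_force: [-2.5, -0.4, 6.9]
grip_width: 14.8
```

Run:
```python
from h import *
pose()
```

```text
t 14.03 pos [548.9 -48.5  29.4] yang 93.07 tilt 0.04 grip 14.8 F [-2.5 -0.4  6.9]
```

Call:
move_arm(delta_pos=[[-0.002, 0, 0], [-0.004, 0, 0], [-0.006, 0, 0], [-0.008, 0, 0], [-0.008, 0, 0]], rot=[[0, 0, 0], [0, 0, 0], [0, 0, 0], [0, 0, 0], [0, 0, 0]], claw=[1, 1, 1, 1, 1])

```text
time: 14.45
position: [551.9, -48.4, 29.0]
tool_rot: [-0.027, 1.0, -0.0, -0.007]
wrist_force: [-18.2, -1.1, 18.2]
grip_width: 14.4
```

Run:
```python
from h import *
pose()
im=robot.capture('top'); zoom(im,270,100,400,230,5,'pics/t13.png')
```

```text
t 14.45 pos [551.9 -48.4  29. ] yang 93.10 tilt 0.78 grip 14.4 F [-18.2  -1.1  18.2]
```

View pics/t13.png

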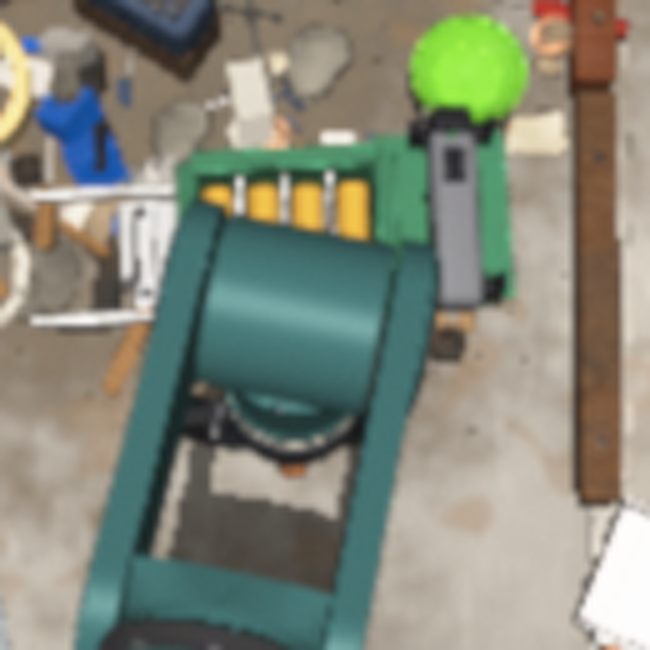

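Call:
move_arm(delta_pos=[[0.005, 0, 0], [0.005, 0, 0], [0.005, 0, 0], [0.005, 0, 0], [0.005, 0, -0.03], [0.005, 0, -0.07], [0.005, 0, -0.11], [0.005, 0, -0.15], [0.005, 0, -0.175], [0.005, 0, -0.175]], rot=[[0, 0, 0], [0, 0, 0], [0, 0, 0], [0, 0, 0], [0, 0, 0], [0, 0, 0], [0, 0, 0], [0, 0, 0], [0, 0, 0], [0, 0, 0]], claw=[1, -0.2, -0.2, -0.2, -0.2, -0.2, -0.2, -0.2, -0.2, -0.2])

```text
time: 15.33
position: [555.6, -48.7, 211.2]
tool_rot: [-0.027, 1.0, -0.001, 0.007]
wrist_force: [-0.6, 0.2, 0.8]
grip_width: 51.4
```

Run:
```python
from h import *
pose(); im,c=snap('w14')
print(rel([648,47.5,200],93.1))
handles(im,c,box=((480,600),(-120,60)))
```

```text
t 15.33 pos [555.6 -48.7 211.2] yang 93.08 tilt 0.80 grip 51.4 F [-0.6  0.2  0.8]
[array([-0.0987,  0.0908,  0.0081]), array([-0.11,  0.47, -0.02])]
handle px [319. 197.] ctr [566.7 -47.4] size 80.6 15.3 butt [526.4 -49.3] joint [606.9 -45.4] ang 2.8
```

View pics/w14.png

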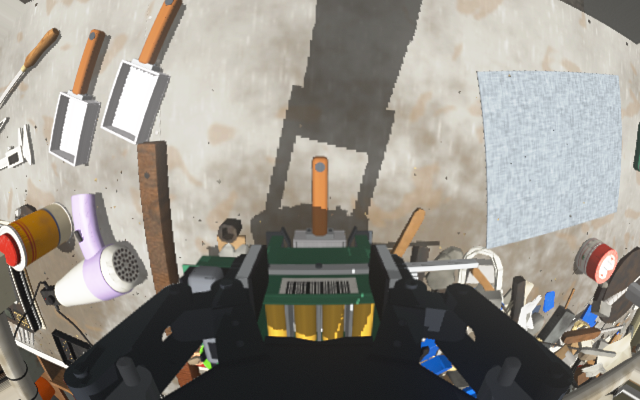

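Call:
move_arm(delta_pos=[[-0.025, 0.023, 0], [-0.05, 0.045, 0], [-0.075, 0.07, 0], [-0.0987, 0.0908, 0], [-0.0987, 0.0908, 0], [-0.0987, 0.0908, 0], [-0.0987, 0.0908, 0]], rot=[[0, 0.2, 0], [0, 0.4, 0], [0, 0.5, 0], [0, 0.5, 0], [0, 0.5, 0], [0, 0.5, 0], [0, 0.5, 0]], claw=[0.3, 0.3, 0.3, 0.3, 0.3, 0.3, 0.3])

```text
time: 15.97
position: [644.9, 47.6, 200.7]
tool_rot: [-0.027, 1.0, -0.0, -0.007]
wrist_force: [-0.5, -0.8, 0.6]
grip_width: 29.8
```

Run:
```python
from h import *
pose(); im,c=snap('w15'); pose()
print(rel([648,47.5,120],93.1))
```

```text
t 15.97 pos [644.9  47.6 200.7] yang 93.08 tilt 0.75 grip 29.8 F [-0.5 -0.8  0.6]
t 16.02 pos [644.9  47.2 201.6] yang 93.04 tilt 0.68 grip 30.3 F [-0.3 -0.2 -0.4]
[array([-0.0041,  0.0002,  0.0816]), array([-0.01, -0.68, -0.06])]
```

View pics/w15.png

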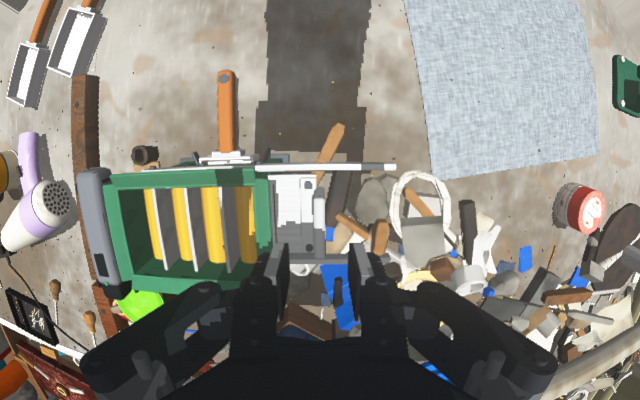

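Run:
```python
from h import *
im=cv2.imread('pics/w15.png');c=pickle.load(open('pics/w15.pkl','rb'))
zoom(im,240,150,400,270,5,'pics/w15z.png')
print(plane('wrist',[(320,187),(320,252)],124,c).round(1))
```

```text
[[618.7  47.1 124. ]
 [664.   49.6 124. ]]
```

View pics/w15z.png

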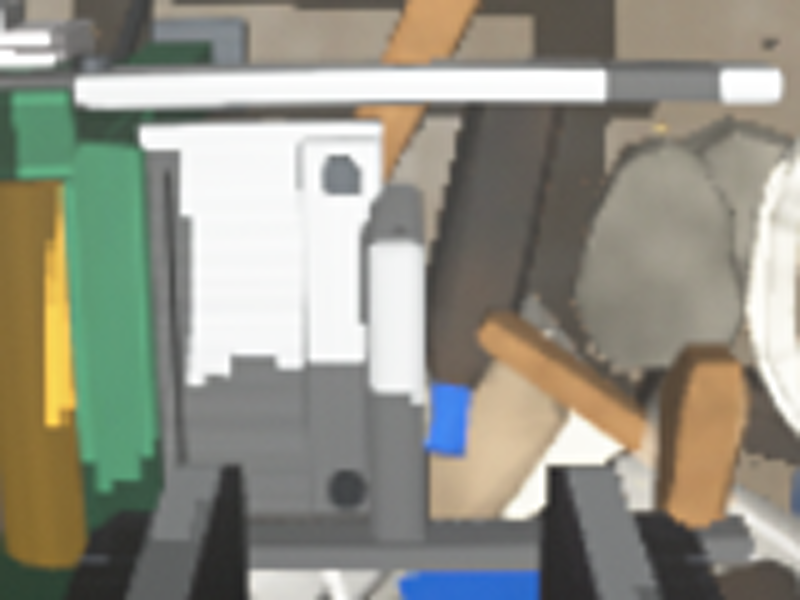

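Call:
move_arm(delta_pos=[[0, 0.001, 0.025], [0, 0.001, 0.05], [0, 0.001, 0.068], [0, 0.001, 0.078], [0, 0.001, 0.081], [0, 0.001, 0.081], [0, 0.001, 0.081], [0, 0.001, 0.081], [0, 0.001, 0.081], [0, 0.001, 0.081]], rot=[[0, -0.3, 0], [0, -0.5, 0], [0, -0.5, 0], [0, -0.5, 0], [0, -0.5, 0], [0, -0.5, 0], [0, -0.5, 0], [0, -0.5, 0], [0, -0.5, 0], [0, -0.5, 0]], claw=[0.3, 0.3, 0.3, 0.3, 0.3, 0.3, 1, 1, 1, 1])

```text
time: 16.85
position: [646.1, 48.5, 124.4]
tool_rot: [-0.027, 1.0, -0.0, 0.002]
wrist_force: [-1.0, -1.2, 3.9]
grip_width: 6.7
```

Run:
```python
from h import *
pose(); im,c=snap('w16'); pose()
```

```text
t 16.85 pos [646.1  48.5 124.4] yang 93.11 tilt 0.21 grip 6.7 F [-1.  -1.2  3.9]
t 16.90 pos [646.1  48.5 124.4] yang 93.10 tilt 0.21 grip 6.9 F [-0.9 -1.4  7. ]
```

View pics/w16.png

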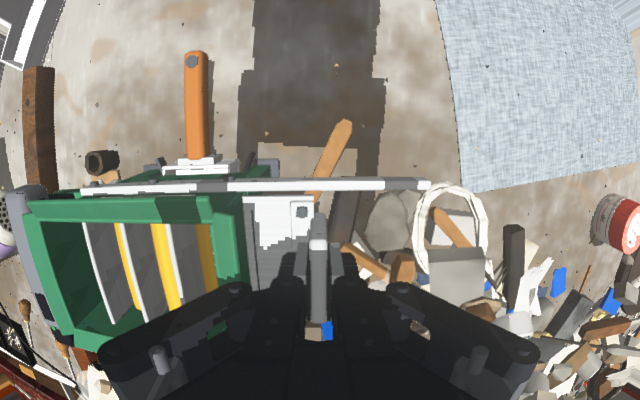

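Call:
move_arm(delta_pos=[[0, 0.004, 0], [0, 0.008, 0], [0, 0.012, 0], [0, 0.016, 0], [0, 0.02, 0], [0, 0.023, 0], [0, 0.026, 0], [0, 0.028, 0], [0, 0.03, 0], [0, 0.03, 0], [0, 0.03, 0], [0, 0.03, 0]], rot=[[0, 0, 0], [0, 0, 0], [0, 0, 0], [0, 0, 0], [0, 0, 0], [0, 0, 0], [0, 0, 0], [0, 0, 0], [0, 0, 0], [0, 0, 0], [0, 0, 0], [0, 0, 0]], claw=[1, 1, 1, 1, 1, 1, 1, 1, 1, 1, 1, 1])

```text
time: 17.9
position: [644.1, 78.8, 124.4]
tool_rot: [-0.027, 1.0, -0.0, 0.001]
wrist_force: [-2.2, -1.1, 6.5]
grip_width: 6.4
```

Run:
```python
from h import *
pose(); im=robot.capture('top'); zoom(im,270,100,400,230,5,'pics/t17.png'); im=robot.capture('scene');zoom(im,280,155,440,275,5,'pics/s17z.png')
```

```text
t 17.90 pos [644.1  78.8 124.4] yang 93.11 tilt 0.16 grip 6.4 F [-2.2 -1.1  6.5]
```

View pics/t17.png

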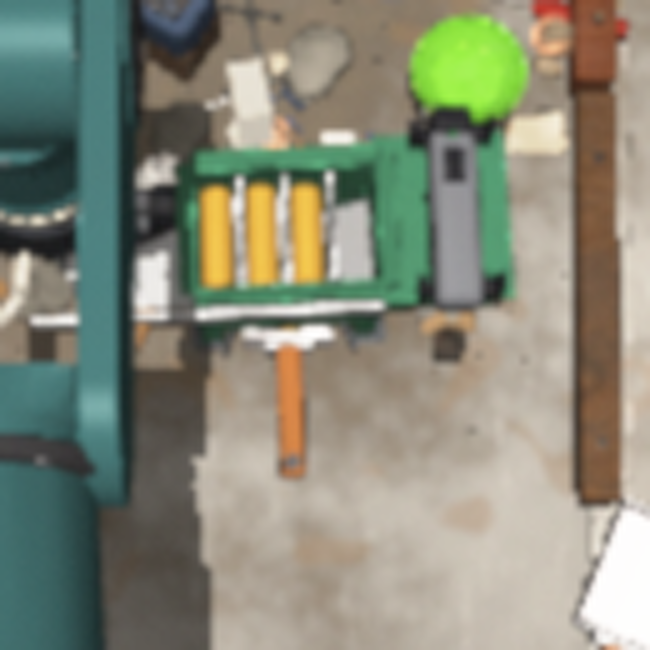

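View pics/s17z.png

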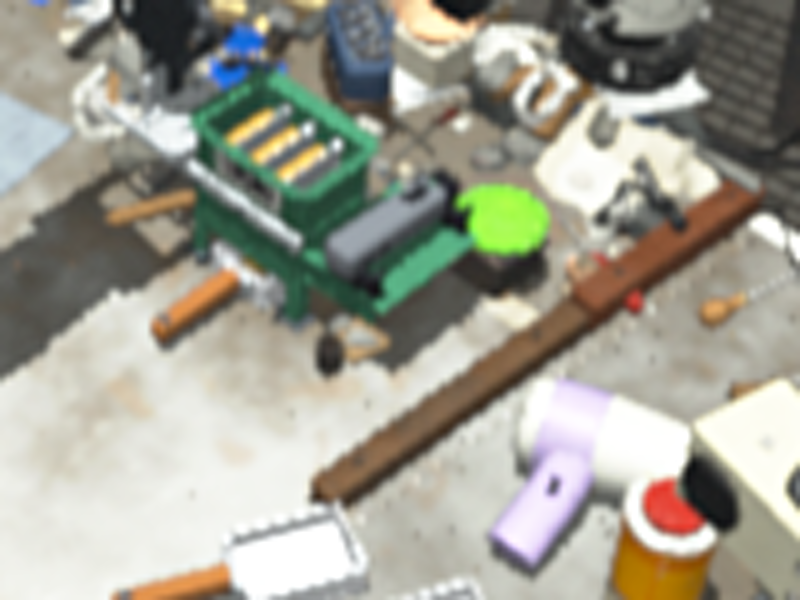

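Call:
move_arm(delta_pos=[[0, -0.004, 0], [0, -0.009, 0], [0, -0.014, 0], [0, -0.019, 0], [0, -0.024, 0], [0, -0.028, 0], [0, -0.031, 0], [0, -0.033, 0], [0, -0.033, 0], [0, -0.033, 0]], rot=[[0, 0, 0], [0, 0, 0], [0, 0, 0], [0, 0, 0], [0, 0, 0], [0, 0, 0], [0, 0, 0], [0, 0, 0], [0, 0, 0], [0, 0, 0]], claw=[1, 1, 1, 1, 1, 1, 1, 1, 1, 1])

```text
time: 18.83
position: [646.2, 46.5, 124.4]
tool_rot: [-0.027, 1.0, 0.001, 0.002]
wrist_force: [-1.1, 0.5, 6.0]
grip_width: 6.8
```

Run:
```python
from h import *
pose()
```

```text
t 18.83 pos [646.2  46.5 124.4] yang 93.12 tilt 0.21 grip 6.8 F [-1.1  0.5  6. ]
```

Call:
move_arm(delta_pos=[[0, -0.002, 0], [0, -0.004, 0], [0, -0.006, 0], [0, -0.006, 0], [0, -0.006, 0]], rot=[[0, 0, 0], [0, 0, 0], [0, 0, 0], [0, 0, 0], [0, 0, 0]], claw=[1, 1, 1, 1, 1])

```text
time: 19.25
position: [646.2, 46.1, 124.4]
tool_rot: [-0.029, 1.0, 0.005, 0.002]
wrist_force: [-0.6, 13.4, 5.2]
grip_width: 6.5
```

Run:
```python
from h import *
pose()
```

```text
t 19.25 pos [646.2  46.1 124.4] yang 93.28 tilt 0.64 grip 6.5 F [-0.6 13.4  5.2]
```

Call:
move_arm(delta_pos=[[0, 0.005, 0], [0, 0.005, 0], [0, 0.005, 0], [0, 0.005, 0], [0, 0.005, -0.03], [0, 0.005, -0.065], [0, 0.005, -0.085], [0, 0.005, -0.085]], rot=[[0, 0, 0], [0, 0, 0], [0, 0, 0], [0, 0, 0], [0, 0, 0], [0, 0, 0], [0, 0, 0], [0, 0, 0]], claw=[1, 0.35, 0.35, 0.35, 0.35, 0.35, 0.35, 0.35])

```text
time: 19.92
position: [647.8, 44.2, 213.9]
tool_rot: [-0.026, 1.0, -0.0, 0.006]
wrist_force: [1.1, 1.0, 1.5]
grip_width: 27.9
```

Run:
```python
from h import *
pose(); im,c=snap('w20')
zoom(im,100,50,400,270,2.6,'pics/w20z.png'); pose()
handles(im,c,box=((480,600),(-120,60)))
print(rel([549,-48.3,209],93.1))
```

```text
t 19.92 pos [647.8  44.2 213.9] yang 93.01 tilt 0.64 grip 27.9 F [1.1 1.  1.5]
t 19.97 pos [646.8  44.2 210.8] yang 93.01 tilt 0.40 grip 27.6 F [ 0.5 -0.2 -0.2]
handle px [232. 106.] ctr [568.1 -45.3] size 79.5 17.2 butt [528.4 -47.2] joint [607.8 -43.4] ang 2.7
handle px [335. 135.] ctr [596.5  57.2] size 40.9 12.7 butt [577.7  65.2] joint [615.4  49.2] ang -23.0
[array([ 0.1026, -0.0872,  0.0012]), array([-0.02,  0.4 , -0.09])]
```

View pics/w20z.png

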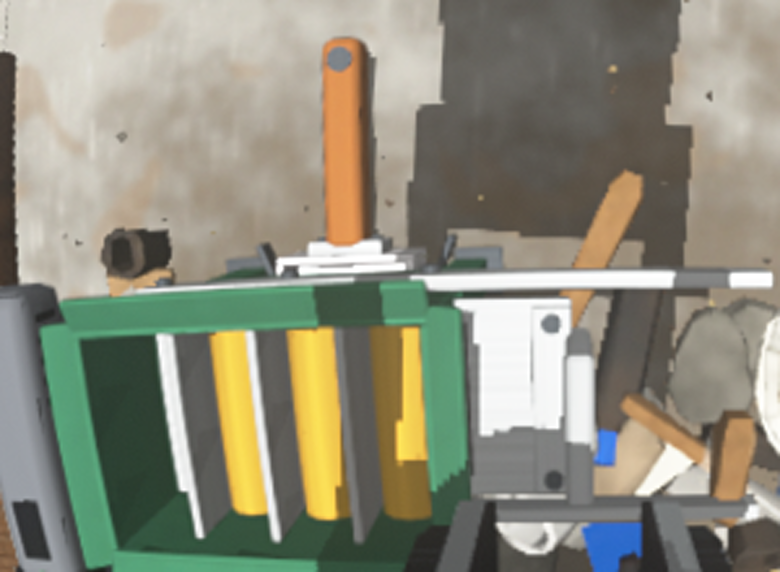

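Call:
move_arm(delta_pos=[[0.025, -0.022, 0], [0.052, -0.044, 0], [0.08, -0.068, 0], [0.1, -0.085, 0.01], [0.1015, -0.087, 0.04], [0.1015, -0.087, 0.08], [0.1015, -0.087, 0.12], [0.1015, -0.087, 0.15], [0.1015, -0.087, 0.17], [0.1015, -0.087, 0.18], [0.1015, -0.087, 0.18], [0.1015, -0.087, 0.18]], rot=[[0, 0, 0], [0, 0, 0], [0, 0, 0], [0, 0, 0], [0, 0, 0], [0, 0, 0], [0, 0, 0], [0, 0, 0], [0, 0, 0], [0, 0, 0], [0, 0, 0], [0, 0, 0]], claw=[-0.2, -0.2, -0.2, -0.2, -0.2, -0.2, -0.2, -0.2, -0.2, -0.2, -0.2, -0.2])

```text
time: 20.97
position: [547.9, -47.6, 26.1]
tool_rot: [-0.027, 1.0, 0.0, -0.001]
wrist_force: [0.0, 0.0, 0.1]
grip_width: 51.5
```

Run:
```python
from h import *
pose(); print(rel([549,-48.3,29],93.1))
```

```text
t 20.97 pos [547.9 -47.6  26.1] yang 93.04 tilt 0.11 grip 51.5 F [0.  0.  0.1]
[array([-0.001 , -0.0008, -0.0029]), array([ 0.04, -0.11, -0.06])]
```

Call:
move_arm(delta_pos=[[-0.001, -0.001, -0.003], [-0.001, -0.001, -0.003], [-0.001, -0.001, -0.003], [-0.001, -0.001, -0.003], [-0.001, -0.001, -0.003], [-0.001, -0.001, -0.003]], rot=[[0, 0, 0], [0, 0, 0], [0, 0, 0], [0, 0, 0], [0, 0, 0], [0, 0, 0]], claw=[-0.2, 1, 1, 1, 1, 1])

```text
time: 21.47
position: [550.1, -48.6, 30.8]
tool_rot: [-0.027, 1.0, -0.0, 0.001]
wrist_force: [-0.7, -1.4, 3.4]
grip_width: 14.9
```

Call:
move_arm(delta_pos=[[0.004, 0, 0], [0.01, 0, 0], [0.018, 0, 0], [0.028, 0, 0], [0.042, 0, 0], [0.056, 0, 0], [0.07, 0, 0], [0.085, 0, 0], [0.1, 0, 0], [0.115, 0, 0], [0.13, 0, 0], [0.14, 0, 0]], rot=[[0, 0, 0], [0, 0, 0], [0, 0, 0], [0, 0, 0], [0, 0, 0], [0, 0, 0], [0, 0, 0], [0, 0, 0], [0, 0, 0], [0, 0, 0], [0, 0, 0], [0, 0, 0]], claw=[1, 1, 1, 1, 1, 1, 1, 1, 1, 1, 1, 1])

```text
time: 22.47
position: [408.9, -56.0, 30.6]
tool_rot: [-0.027, 1.0, -0.0, 0.001]
wrist_force: [2.0, 0.6, 3.0]
grip_width: 14.8
```

Run:
```python
from h import *
pose(); im=robot.capture('scene');zoom(im,240,155,400,275,5,'pics/s21z.png');robot.capture('top'); 
t=robot.capture('top'); cv2.imwrite('pics/t21.png',t)
pose()
print(rel([398,-56,29],93.1)); print(rel([371,343,29],100.8))
```

```text
t 22.47 pos [408.9 -56.   30.6] yang 93.05 tilt 0.12 grip 14.8 F [2.  0.6 3. ]
t 22.62 pos [407.5 -56.   30.5] yang 93.06 tilt 0.21 grip 14.7 F [-5.8  0.1 10.5]
[array([0.0095, 0.0005, 0.0015]), array([ 0.01, -0.21, -0.04])]
[array([0.0151, 0.4004, 0.0016]), array([ 0.02, -0.21, -7.74])]
```

View pics/s21z.png

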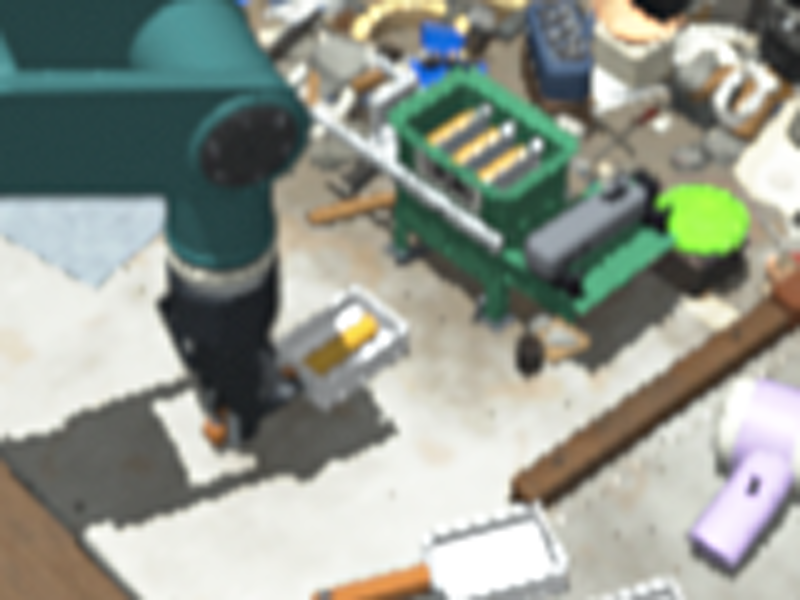

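View pics/t21.png

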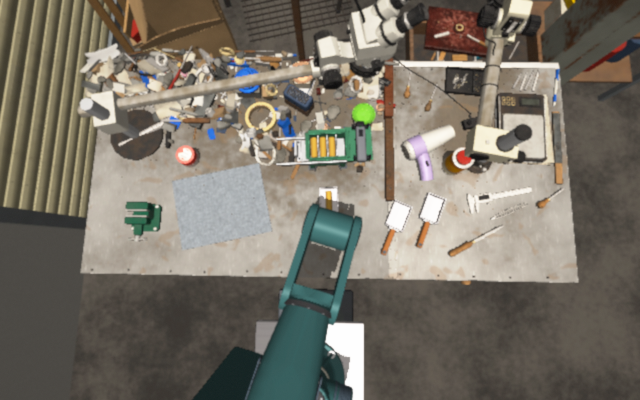

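Call:
move_arm(delta_pos=[[0.003, 0.005, 0], [0.006, 0.015, 0], [0.009, 0.03, 0], [0.012, 0.05, 0], [0.014, 0.075, 0], [0.015, 0.1, 0], [0.015, 0.125, 0], [0.015, 0.15, 0], [0.015, 0.175, 0], [0.015, 0.2, 0], [0.015, 0.225, 0], [0.015, 0.25, 0]], rot=[[0, 0, 0], [0, 0, -0.5], [0, 0, -1], [0, 0, -1.5], [0, 0, -2], [0, 0, -2.5], [0, 0, -3], [0, 0, -3.5], [0, 0, -4], [0, 0, -4.5], [0, 0, -5], [0, 0, -5.5]], claw=[1, 1, 1, 1, 1, 1, 1, 1, 1, 1, 1, 1])

```text
time: 23.62
position: [380.9, 193.6, 30.5]
tool_rot: [-0.075, 0.997, -0.001, 0.0]
wrist_force: [0.6, -3.7, 6.5]
grip_width: 14.8
```

Run:
```python
from h import *
pose(); print(rel([371,343,30],100.8))
```

```text
t 23.62 pos [380.9 193.6  30.5] yang 98.63 tilt 0.12 grip 14.8 F [ 0.6 -3.7  6.5]
[array([-0.0126,  0.1492,  0.0002]), array([-0.12,  0.  , -2.17])]
```

Call:
move_arm(delta_pos=[[-0.002, 0.02, 0], [-0.004, 0.042, 0], [-0.006, 0.064, 0], [-0.008, 0.085, 0], [-0.01, 0.105, 0], [-0.011, 0.122, 0], [-0.012, 0.135, 0], [-0.0125, 0.143, 0], [-0.0125, 0.147, 0], [-0.0125, 0.147, 0], [-0.0125, 0.147, 0]], rot=[[0, 0, -0.4], [0, 0, -0.8], [0, 0, -1.2], [0, 0, -1.6], [0, 0, -2], [0, 0, -2.2], [0, 0, -2.2], [0, 0, -2.2], [0, 0, -2.2], [0, 0, -2.2], [0, 0, -2.2]], claw=[1, 1, 1, 1, 1, 1, 1, 1, 1, 1, 1])

```text
time: 24.53
position: [371.4, 340.7, 30.6]
tool_rot: [-0.095, 0.996, -0.0, 0.0]
wrist_force: [0.4, -0.1, 5.2]
grip_width: 14.6
```

Run:
```python
from h import *
pose(); t=robot.capture('top'); cv2.imwrite('pics/t22.png',t);zoom(t,120,130,320,280,4,'pics/t22z.png')
```

```text
t 24.53 pos [371.4 340.7  30.6] yang 100.85 tilt 0.01 grip 14.6 F [ 0.4 -0.1  5.2]
```

View pics/t22z.png

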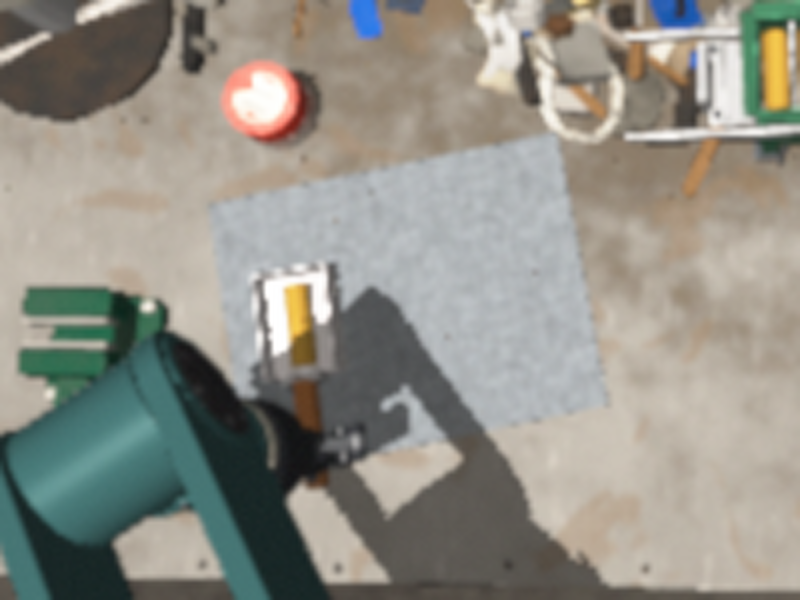

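Call:
move_arm(delta_pos=[[0, 0, 0], [0, 0, 0], [0, 0, 0], [0, 0, -0.02], [0, 0, -0.05], [0, 0, -0.085], [0, 0, -0.12], [0, 0, -0.12]], rot=[[0, 0, 0], [0, 0, 0], [0, 0, 0], [0, 0, 0], [0, 0, 0], [0, 0, 0], [0, 0, 0], [0, 0, 0]], claw=[-0.2, -0.2, -0.2, -0.2, -0.2, -0.2, -0.2, -0.2])

```text
time: 25.25
position: [374.7, 342.3, 157.8]
tool_rot: [-0.094, 0.996, 0.003, 0.006]
wrist_force: [1.2, 0.2, 0.8]
grip_width: 51.4
```

Run:
```python
from h import *
pose(); im,c=snap('w23'); t=robot.capture('top'); cv2.imwrite('pics/t23.png',t); zoom(t,370,180,450,260,8,'pics/t23z.png')
handles(t,cam('top'),'top',40); handles(cv2.imread('pics/t9.png'),cam('top'),'top',40)
handles(im,c,box=((300,480),(200,480)))
print(rel([375,-219,150],68))
```

```text
t 25.25 pos [374.7 342.3 157.8] yang 100.79 tilt 0.75 grip 51.4 F [1.2 0.2 0.8]
handle px [423. 233.] ctr [ 412.4 -332.7] size 79.6 16.2 butt [ 375.4 -317.9] joint [ 449.4 -347.4] ang -21.7
handle px [388. 241.] ctr [ 388.5 -227.6] size 76.0 15.2 butt [ 353.2 -213.5] joint [ 423.8 -241.8] ang -21.9
handle px [423. 234.] ctr [ 412.4 -332.7] size 79.6 16.2 butt [ 375.4 -317.9] joint [ 449.4 -347.4] ang -21.7
handle px [388. 241.] ctr [ 388.4 -227.8] size 76.1 15.3 butt [ 353.3 -213.4] joint [ 423.6 -242.2] ang -22.3
handle px [316. 216.] ctr [387.8 343.3] size 81.3 14.1 butt [347.8 335.6] joint [427.7 351. ] ang 10.9
handle px [316. 289.] ctr [464.  357.8] size 55.8 17.0 butt [436.6 352.3] joint [491.3 363.3] ang 11.4
[array([ 0.102 , -0.5501,  0.0006]), array([ 0.12,  0.12, 32.78])]
```

View pics/w23.png

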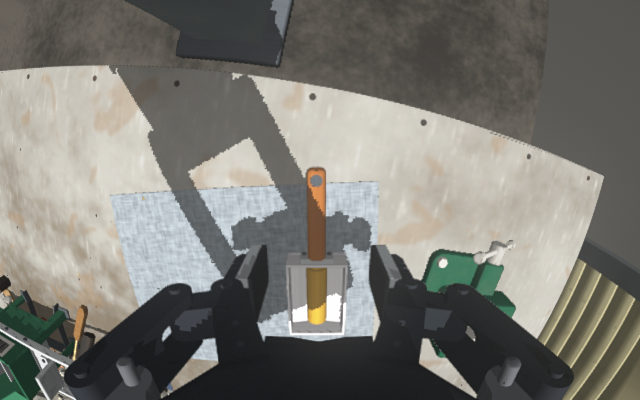

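Call:
move_arm(delta_pos=[[0.004, -0.02, 0], [0.011, -0.06, 0], [0.019, -0.1, 0], [0.026, -0.14, 0], [0.033, -0.18, 0], [0.041, -0.22, 0], [0.048, -0.26, 0], [0.056, -0.3, 0], [0.063, -0.34, 0], [0.07, -0.38, 0], [0.078, -0.42, 0], [0.085, -0.46, 0]], rot=[[0, 0, 3], [0, 0, 6], [0, 0, 9], [0, 0, 12], [0, 0, 15], [0, 0, 18], [0, 0, 21], [0, 0, 24], [0, 0, 27], [0, 0, 30], [0, 0, 32.8], [0, 0, 32.8]], claw=[-0.2, -0.2, -0.2, -0.2, -0.2, -0.2, -0.2, -0.2, -0.2, -0.2, -0.2, -0.2])

```text
time: 26.35
position: [372.4, -128.9, 147.8]
tool_rot: [0.192, 0.981, 0.001, -0.002]
wrist_force: [0.8, 0.9, 0.7]
grip_width: 51.4
```

Run:
```python
from h import *
pose(); print(rel([375,-219,120],68))
```

```text
t 26.35 pos [ 372.4 -128.9  147.8] yang 67.86 tilt 0.27 grip 51.4 F [0.8 0.9 0.7]
[array([-0.0365, -0.0825,  0.0275]), array([ 0.05, -0.26, -0.14])]
```

Call:
move_arm(delta_pos=[[-0.014, -0.032, 0.005], [-0.026, -0.058, 0.015], [-0.034, -0.075, 0.025], [-0.0355, -0.079, 0.0275], [-0.0355, -0.079, 0.0275], [-0.0355, -0.079, 0.0275]], rot=[[0, 0, 0], [0, 0, 0], [0, 0, 0], [0, 0, 0], [0, 0, 0], [0, 0, 0]], claw=[-0.2, -0.2, -0.2, -0.2, -0.2, -0.2])

```text
time: 26.85
position: [376.8, -213.0, 121.1]
tool_rot: [0.191, 0.982, 0.001, -0.002]
wrist_force: [1.1, 0.5, 0.6]
grip_width: 50.8
```

Run:
```python
from h import *
pose(); im,c=snap('w24'); pose()
hs=handles(im,c)
print(rel([375,-219,29],68))
```

```text
t 26.85 pos [ 376.8 -213.   121.1] yang 67.97 tilt 0.24 grip 50.8 F [1.1 0.5 0.6]
t 26.90 pos [ 377.3 -212.9  121.8] yang 68.02 tilt 0.14 grip 51.6 F [ 0.1 -0.   0.2]
handle px [303. 239.] ctr [ 387.7 -229.7] size 82.1 14.2 butt [ 349.8 -214.1] joint [ 425.7 -245.4] ang -22.4
handle px [199. 276.] ctr [ 386.8 -322.5] size 33.8 19.3 butt [ 370.8 -316.9] joint [ 402.7 -328.1] ang -19.3
[array([-0.0004, -0.0066,  0.0928]), array([ 0.07, -0.12,  0.02])]
```

View pics/w24.png

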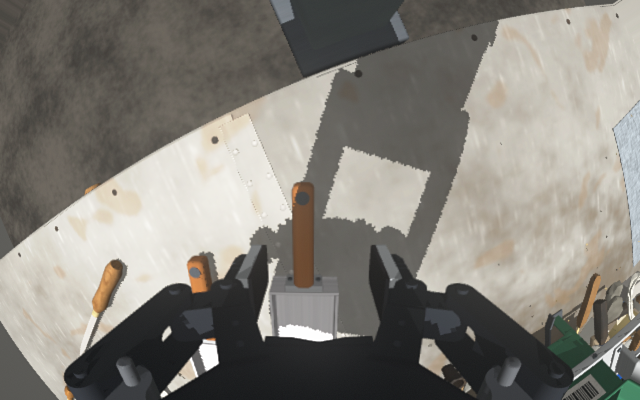

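Call:
move_arm(delta_pos=[[-0.001, -0.011, 0.015], [-0.001, -0.0115, 0.045], [-0.001, -0.0115, 0.07], [-0.001, -0.0115, 0.086], [-0.001, -0.0115, 0.0915], [-0.001, -0.0115, 0.0915], [-0.001, -0.0115, 0.0915], [-0.001, -0.0115, 0.0915], [-0.001, -0.0115, 0.0915], [-0.001, -0.0115, 0.0915]], rot=[[0, 0, 0], [0, 0, 0], [0, 0, 0], [0, 0, 0], [0, 0, 0], [0, 0, 0], [0, 0, 0], [0, 0, 0], [0, 0, 0], [0, 0, 0]], claw=[-0.2, -0.2, -0.2, -0.2, -0.2, -0.2, 1, 1, 1, 1])

```text
time: 27.73
position: [375.4, -225.8, 32.9]
tool_rot: [0.191, 0.982, -0.001, 0.002]
wrist_force: [0.3, 1.6, 2.8]
grip_width: 14.6
```

Run:
```python
from h import *
pose(); im,c=snap('w25'); 
print(rel([350,-190,30],70),rel([392,-56.5,30],93.1))
```

```text
t 27.73 pos [ 375.4 -225.8   32.9] yang 67.98 tilt 0.19 grip 14.6 F [0.3 1.6 2.8]
[array([0.037 , 0.0237, 0.0026]), array([-0.02,  0.18, -2.02])] [array([0.0481, 0.1632, 0.0026]), array([ -0.06,   0.18, -25.12])]
```

View pics/w25.png

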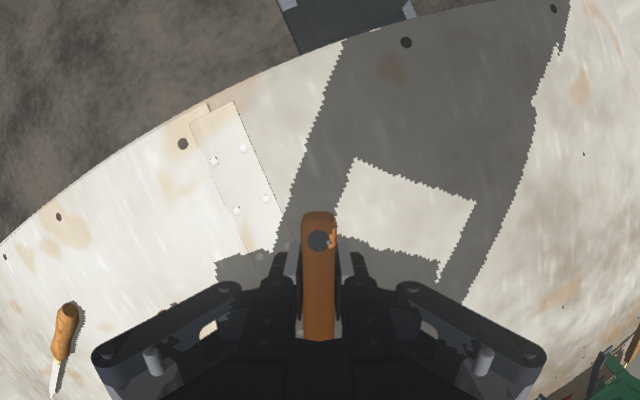

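Call:
move_arm(delta_pos=[[0.008, 0.005, 0], [0.02, 0.013, 0], [0.031, 0.02, 0], [0.037, 0.026, 0], [0.038, 0.038, 0], [0.039, 0.053, 0], [0.041, 0.069, 0], [0.042, 0.085, 0], [0.043, 0.101, 0], [0.044, 0.117, 0], [0.046, 0.133, 0], [0.047, 0.147, 0]], rot=[[0, 0, 0], [0, 0, 0], [0, 0, -1], [0, 0, -2], [0, 0, -4], [0, 0, -7], [0, 0, -10], [0, 0, -13], [0, 0, -16], [0, 0, -19], [0, 0, -22], [0, 0, -24]], claw=[1, 1, 1, 1, 1, 1, 1, 1, 1, 1, 1, 1])

```text
time: 28.78
position: [386.8, -71.5, 32.5]
tool_rot: [-0.018, 1.0, -0.001, 0.001]
wrist_force: [-0.3, -3.3, 7.1]
grip_width: 14.4
```

Run:
```python
from h import *
pose(); print(rel([392,-56.5,30],93.1))
```

```text
t 28.78 pos [386.8 -71.5  32.5] yang 92.11 tilt 0.22 grip 14.4 F [-0.3 -3.3  7.1]
[array([-0.0057,  0.0148,  0.0025]), array([-0.17,  0.15, -0.99])]
```

Call:
move_arm(delta_pos=[[-0.002, 0.006, 0.001], [-0.004, 0.012, 0.002], [-0.006, 0.0145, 0.002], [-0.006, 0.0145, 0.002], [-0.006, 0.0145, 0.002]], rot=[[0, 0, -0.5], [0, 0, -1], [0, 0, -1], [0, 0, -1], [0, 0, -1]], claw=[1, 1, 1, 1, 1])

```text
time: 29.2
position: [392.6, -57.0, 31.1]
tool_rot: [-0.026, 1.0, -0.001, 0.002]
wrist_force: [-2.6, 0.2, 10.8]
grip_width: 14.8
```

Run:
```python
from h import *
pose(); im,c=snap('w26');cv2.imwrite('pics/s26.png',robot.capture('scene')); zoom(cv2.imread('pics/s26.png'),240,155,400,275,5,'pics/s26z.png')
print(rel([535,-49.1,30],93.1))
```

```text
t 29.20 pos [392.6 -57.   31.1] yang 93.00 tilt 0.22 grip 14.8 F [-2.6  0.2 10.8]
[array([-0.1426,  0.0005,  0.0016]), array([-0.09,  0.2 , -0.12])]
```

View pics/s26z.png

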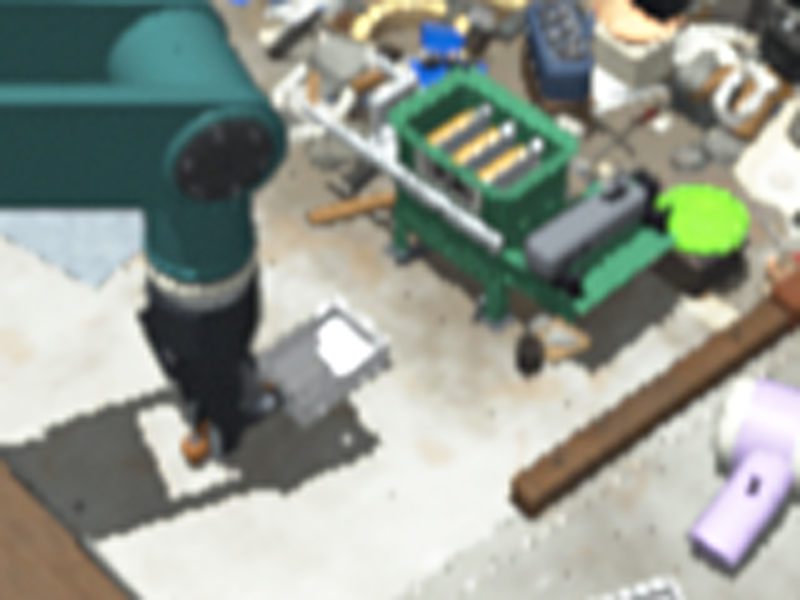

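View pics/w26.png

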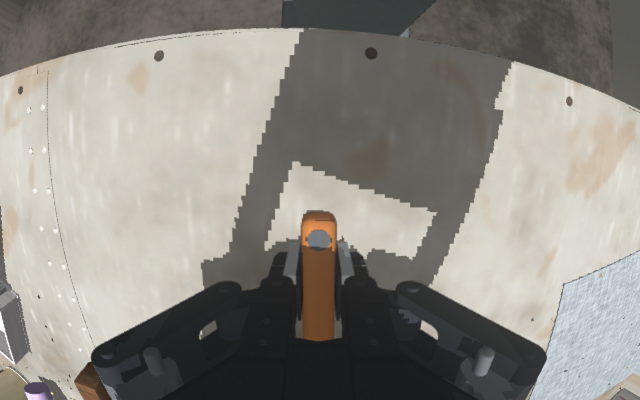

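Call:
move_arm(delta_pos=[[-0.01, 0, 0], [-0.025, 0, 0], [-0.041, 0.0005, 0], [-0.057, 0.0005, 0], [-0.073, 0.0005, 0], [-0.089, 0.0005, 0], [-0.103, 0.0005, 0], [-0.115, 0.0005, 0], [-0.126, 0.0005, 0], [-0.135, 0.0005, 0], [-0.142, 0.0005, 0], [-0.147, 0.0005, 0]], rot=[[0, 0, 0], [0, 0, 0], [0, 0, 0], [0, 0, 0], [0, 0, 0], [0, 0, 0], [0, 0, 0], [0, 0, 0], [0, 0, 0], [0, 0, 0], [0, 0, 0], [0, 0, 0]], claw=[1, 1, 1, 1, 1, 1, 1, 1, 1, 1, 1, 1])

```text
time: 30.3
position: [537.8, -48.4, 30.4]
tool_rot: [-0.026, 1.0, -0.0, -0.001]
wrist_force: [-5.7, -1.0, 8.8]
grip_width: 14.6
```

Call:
move_arm(delta_pos=[[-0.003, 0, 0], [-0.006, 0, 0], [-0.009, 0, 0], [-0.011, 0, 0], [-0.013, 0, 0], [-0.013, 0, 0]], rot=[[0, 0, 0], [0, 0, 0], [0, 0, 0], [0, 0, 0], [0, 0, 0], [0, 0, 0]], claw=[1, 1, 1, 1, 1, 1])

```text
time: 30.8
position: [550.5, -47.8, 30.4]
tool_rot: [-0.026, 1.0, -0.0, -0.001]
wrist_force: [-4.3, -0.4, 7.7]
grip_width: 14.7
```

Run:
```python
from h import *
pose()
```

```text
t 30.80 pos [550.5 -47.8  30.4] yang 93.00 tilt 0.07 grip 14.7 F [-4.3 -0.4  7.7]
```

Call:
move_arm(delta_pos=[[-0.002, 0, 0], [-0.004, 0, 0], [-0.006, 0, 0], [-0.008, 0, 0], [-0.008, 0, 0]], rot=[[0, 0, 0], [0, 0, 0], [0, 0, 0], [0, 0, 0], [0, 0, 0]], claw=[1, 1, 1, 1, 1])

```text
time: 31.22
position: [554.3, -47.6, 30.2]
tool_rot: [-0.026, 1.0, -0.0, -0.006]
wrist_force: [-17.0, -1.1, 17.4]
grip_width: 14.8
```

Run:
```python
from h import *
pose()
```

```text
t 31.22 pos [554.3 -47.6  30.2] yang 93.01 tilt 0.69 grip 14.8 F [-17.   -1.1  17.4]
```

Stop reached. Release, rise, and go over the gate tab.

Call:
move_arm(delta_pos=[[0.005, 0, 0], [0.005, 0, 0], [0.005, 0, 0], [0.005, 0, 0], [0.005, 0, -0.03], [0.005, 0, -0.07], [0.005, 0, -0.11], [0.005, 0, -0.15], [0.005, 0, -0.175], [0.005, 0, -0.175]], rot=[[0, 0, 0], [0, 0, 0], [0, 0, 0], [0, 0, 0], [0, 0, 0], [0, 0, 0], [0, 0, 0], [0, 0, 0], [0, 0, 0], [0, 0, 0]], claw=[1, -0.2, -0.2, -0.2, -0.2, -0.2, -0.2, -0.2, -0.2, -0.2])

```text
time: 32.05
position: [557.3, -48.1, 212.0]
tool_rot: [-0.026, 1.0, -0.001, 0.007]
wrist_force: [0.8, 0.0, 1.8]
grip_width: 51.4
```

Run:
```python
from h import *
pose(); im,c=snap('w30')
handles(im,c,box=((480,600),(-120,60)))
print(rel([646,46.5,205],93.1))
```

```text
t 32.05 pos [557.3 -48.1 212. ] yang 92.99 tilt 0.77 grip 51.4 F [0.8 0.  1.8]
handle px [319. 196.] ctr [567.  -47.1] size 81.6 15.3 butt [526.3 -49.5] joint [607.8 -44.6] ang 3.4
[array([-0.0947,  0.0896,  0.0038]), array([-0.1 ,  0.44, -0.11])]
```

Call:
move_arm(delta_pos=[[-0.025, 0.023, 0], [-0.05, 0.045, 0], [-0.075, 0.07, 0], [-0.0945, 0.0896, 0], [-0.0945, 0.0896, 0], [-0.0945, 0.0896, 0], [-0.0945, 0.0896, 0], [-0.0945, 0.0896, 0]], rot=[[0, 0, 0], [0, 0, 0], [0, 0, 0], [0, 0, 0], [0, 0, 0], [0, 0, 0], [0, 0, 0], [0, 0, 0]], claw=[0.3, 0.3, 0.3, 0.3, 0.3, 0.3, 0.3, 0.3])

```text
time: 32.77
position: [642.9, 45.7, 203.0]
tool_rot: [-0.025, 1.0, -0.0, -0.001]
wrist_force: [0.3, -1.1, 0.1]
grip_width: 29.5
```

Run:
```python
from h import *
pose(); print(rel([646,46.3,122],93.1))
im,c=snap('w31'); zoom(im,240,150,400,270,5,'pics/w31z.png')
```

```text
t 32.77 pos [642.9  45.7 203. ] yang 92.92 tilt 0.14 grip 29.5 F [ 0.3 -1.1  0.1]
[array([-0.0033,  0.0004,  0.081 ]), array([-0.01, -0.14, -0.18])]
```

View pics/w31z.png

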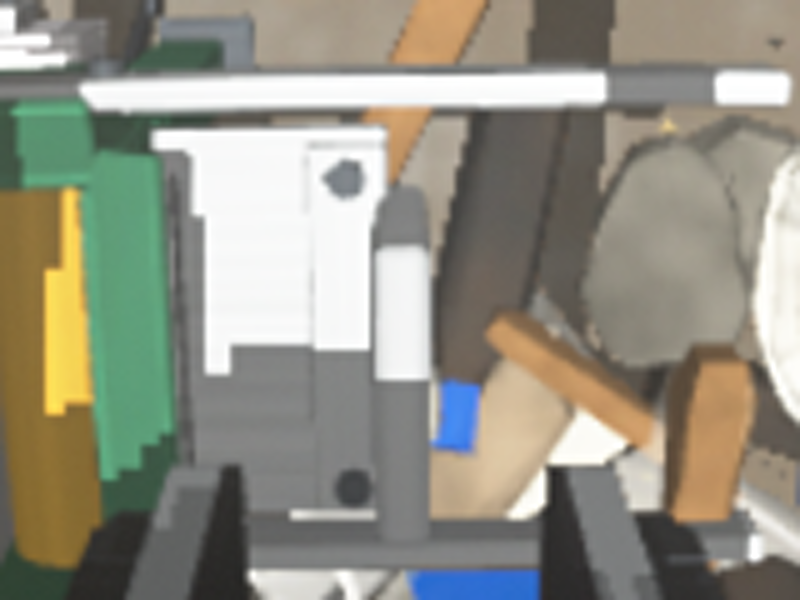

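Call:
move_arm(delta_pos=[[0, 0, 0.025], [-0.002, 0, 0.05], [-0.002, 0, 0.068], [-0.002, 0, 0.078], [-0.002, 0, 0.081], [-0.002, 0, 0.081], [-0.002, 0, 0.081], [-0.002, 0, 0.081], [-0.002, 0, 0.081], [-0.002, 0, 0.081]], rot=[[0, 0, 0], [0, 0, 0], [0, 0, 0], [0, 0, 0], [0, 0, 0], [0, 0, 0], [0, 0, 0], [0, 0, 0], [0, 0, 0], [0, 0, 0]], claw=[0.3, 0.3, 0.3, 0.3, 0.3, 0.3, 1, 1, 1, 1])

```text
time: 33.65
position: [646.8, 46.6, 125.4]
tool_rot: [-0.026, 1.0, -0.0, 0.002]
wrist_force: [-1.3, -0.6, 4.1]
grip_width: 6.8
```

Run:
```python
from h import *
pose()
```

```text
t 33.65 pos [646.8  46.6 125.4] yang 93.02 tilt 0.21 grip 6.8 F [-1.3 -0.6  4.1]
```

Call:
move_arm(delta_pos=[[0, 0.006, 0], [0, 0.012, 0], [0, 0.018, 0], [0, 0.024, 0], [0, 0.03, 0], [0, 0.036, 0], [0, 0.042, 0], [0, 0.047, 0], [0, 0.051, 0], [0, 0.054, 0], [0, 0.0555, 0], [0, 0.0555, 0]], rot=[[0, 0, 0], [0, 0, 0], [0, 0, 0], [0, 0, 0], [0, 0, 0], [0, 0, 0], [0, 0, 0], [0, 0, 0], [0, 0, 0], [0, 0, 0], [0, 0, 0], [0, 0, 0]], claw=[1, 1, 1, 1, 1, 1, 1, 1, 1, 1, 1, 1])

```text
time: 34.65
position: [643.2, 102.6, 125.4]
tool_rot: [-0.026, 1.0, -0.0, 0.001]
wrist_force: [-1.6, -1.2, 7.0]
grip_width: 6.7
```

Run:
```python
from h import *
pose(); robot.capture('top'); robot.capture('top');im=robot.capture('top'); pose(); zoom(im,270,100,400,230,5,'pics/t33.png')
```

```text
t 34.65 pos [643.2 102.6 125.4] yang 93.03 tilt 0.12 grip 6.7 F [-1.6 -1.2  7. ]
t 34.80 pos [643.2 102.7 125.4] yang 93.02 tilt 0.11 grip 6.8 F [-3.7 -1.3  6.9]
```

View pics/t33.png

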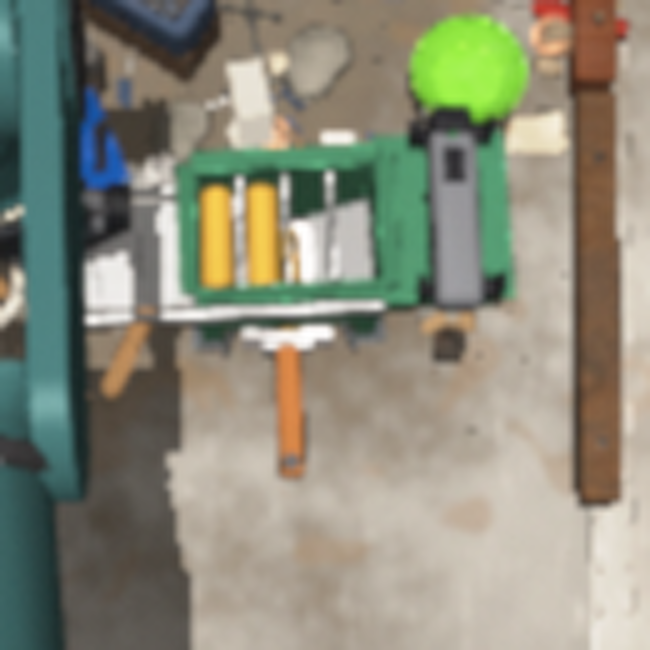

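Call:
move_arm(delta_pos=[[0, -0.006, 0], [0, -0.012, 0], [0, -0.019, 0], [0, -0.026, 0], [0, -0.033, 0], [0, -0.04, 0], [0, -0.047, 0], [0, -0.053, 0], [0, -0.058, 0], [0, -0.061, 0], [0, -0.061, 0], [0, -0.061, 0]], rot=[[0, 0, 0], [0, 0, 0], [0, 0, 0], [0, 0, 0], [0, 0, 0], [0, 0, 0], [0, 0, 0], [0, 0, 0], [0, 0, 0], [0, 0, 0], [0, 0, 0], [0, 0, 0]], claw=[1, 1, 1, 1, 1, 1, 1, 1, 1, 1, 1, 1])

```text
time: 35.8
position: [646.8, 46.2, 125.5]
tool_rot: [-0.027, 1.0, 0.004, 0.002]
wrist_force: [-0.9, 9.7, 6.3]
grip_width: 7.0
```

Run:
```python
from h import *
pose()
```

```text
t 35.80 pos [646.8  46.2 125.5] yang 93.14 tilt 0.51 grip 7.0 F [-0.9  9.7  6.3]
```

Shut (at the end stop, 10 N). Release and rise.

Call:
move_arm(delta_pos=[[0, 0.005, 0], [0, 0.005, 0], [0, 0.005, 0], [0, 0.005, 0], [0, 0.005, -0.03], [0, 0.005, -0.065], [0, 0.005, -0.085], [0, 0.005, -0.085]], rot=[[0, 0, 0], [0, 0, 0], [0, 0, 0], [0, 0, 0], [0, 0, 0], [0, 0, 0], [0, 0, 0], [0, 0, 0]], claw=[1, 0.35, 0.35, 0.35, 0.35, 0.35, 0.35, 0.35])

```text
time: 36.47
position: [648.3, 45.9, 214.9]
tool_rot: [-0.026, 1.0, -0.0, 0.006]
wrist_force: [0.1, 0.4, 1.8]
grip_width: 27.8
```

Run:
```python
from h import *
pose(); im,c=snap('w36')
zoom(im,100,50,400,270,2.6,'pics/w36z.png'); pose()
handles(im,c,box=((480,600),(-120,60)))
print(rel([549,-48.3,30],93.1))
```

```text
t 36.47 pos [648.3  45.9 214.9] yang 92.92 tilt 0.64 grip 27.8 F [0.1 0.4 1.8]
t 36.52 pos [647.4  45.9 211.8] yang 92.92 tilt 0.39 grip 28.0 F [ 1.1  0.5 -0.5]
handle px [232. 106.] ctr [568.4 -44.5] size 79.9 17.4 butt [528.5 -46.6] joint [608.2 -42.5] ang 3.0
handle px [333. 134.] ctr [596.3  57.3] size 41.0 12.3 butt [577.5  65.3] joint [615.2  49.3] ang -22.9
[array([ 0.1043, -0.089 ,  0.1811]), array([-0.02,  0.39, -0.18])]
```

View pics/w36z.png

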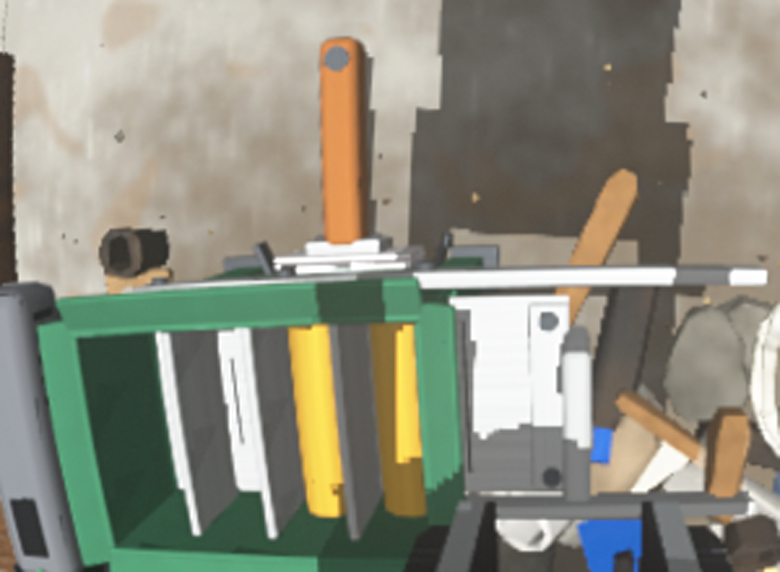

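Call:
move_arm(delta_pos=[[0.025, -0.022, 0], [0.052, -0.044, 0], [0.08, -0.068, 0], [0.102, -0.087, 0.01], [0.1035, -0.0885, 0.04], [0.1035, -0.0885, 0.08], [0.1035, -0.0885, 0.12], [0.1035, -0.0885, 0.15], [0.1035, -0.0885, 0.17], [0.1035, -0.0885, 0.179], [0.1035, -0.0885, 0.179], [0.1035, -0.0885, 0.179]], rot=[[0, 0, 0], [0, 0, 0], [0, 0, 0], [0, 0, 0], [0, 0, 0], [0, 0, 0], [0, 0, 0], [0, 0, 0], [0, 0, 0], [0, 0, 0], [0, 0, 0], [0, 0, 0]], claw=[-0.2, -0.2, -0.2, -0.2, -0.2, -0.2, -0.2, -0.2, -0.2, -0.2, -0.2, -0.2])

```text
time: 37.52
position: [546.8, -47.5, 28.6]
tool_rot: [-0.026, 1.0, 0.0, -0.001]
wrist_force: [0.2, -0.9, 0.6]
grip_width: 51.2
```

Run:
```python
from h import *
pose(); print(rel([549,-48.3,29],93.1))
```

```text
t 37.52 pos [546.8 -47.5  28.6] yang 92.96 tilt 0.08 grip 51.2 F [ 0.2 -0.9  0.6]
[array([-0.0022, -0.0009, -0.0004]), array([ 0.02, -0.08, -0.14])]
```

Call:
move_arm(delta_pos=[[-0.001, -0.001, -0.001], [-0.001, -0.001, -0.001], [-0.001, -0.001, -0.001], [-0.001, -0.001, -0.001], [-0.001, -0.001, -0.001], [-0.001, -0.001, -0.001]], rot=[[0, 0, 0], [0, 0, 0], [0, 0, 0], [0, 0, 0], [0, 0, 0], [0, 0, 0]], claw=[1, 1, 1, 1, 1, 1])

```text
time: 38.02
position: [549.5, -48.6, 31.9]
tool_rot: [-0.026, 1.0, -0.0, 0.002]
wrist_force: [-1.1, -0.2, 5.7]
grip_width: 14.8
```

Call:
move_arm(delta_pos=[[0.004, 0, 0], [0.01, 0, 0], [0.018, 0, 0], [0.028, 0, 0], [0.042, 0, 0], [0.056, 0, 0], [0.07, 0, 0], [0.085, 0, 0], [0.1, 0, 0], [0.115, 0, 0], [0.13, 0, 0], [0.14, 0, 0]], rot=[[0, 0, 0], [0, 0, 0], [0, 0, 0], [0, 0, 0], [0, 0, 0], [0, 0, 0], [0, 0, 0], [0, 0, 0], [0, 0, 0], [0, 0, 0], [0, 0, 0], [0, 0, 0]], claw=[1, 1, 1, 1, 1, 1, 1, 1, 1, 1, 1, 1])

```text
time: 39.02
position: [409.2, -56.0, 31.6]
tool_rot: [-0.026, 1.0, -0.0, 0.003]
wrist_force: [4.3, 1.2, 6.7]
grip_width: 14.7
```

Run:
```python
from h import *
pose(); im=robot.capture('scene');zoom(im,240,155,400,275,5,'pics/s38z.png'); 
t=robot.capture('top'); cv2.imwrite('pics/t38.png',t)
pose()
print(rel([387,257.5,30],100.8))
```

```text
t 39.02 pos [409.2 -56.   31.6] yang 92.94 tilt 0.35 grip 14.7 F [4.3 1.2 6.7]
t 39.12 pos [407.6 -56.   31.5] yang 92.94 tilt 0.13 grip 14.7 F [-2.6  1.  11.6]
[array([0.0045, 0.3142, 0.0012]), array([-0.06,  0.11, -7.86])]
```

View pics/s38z.png

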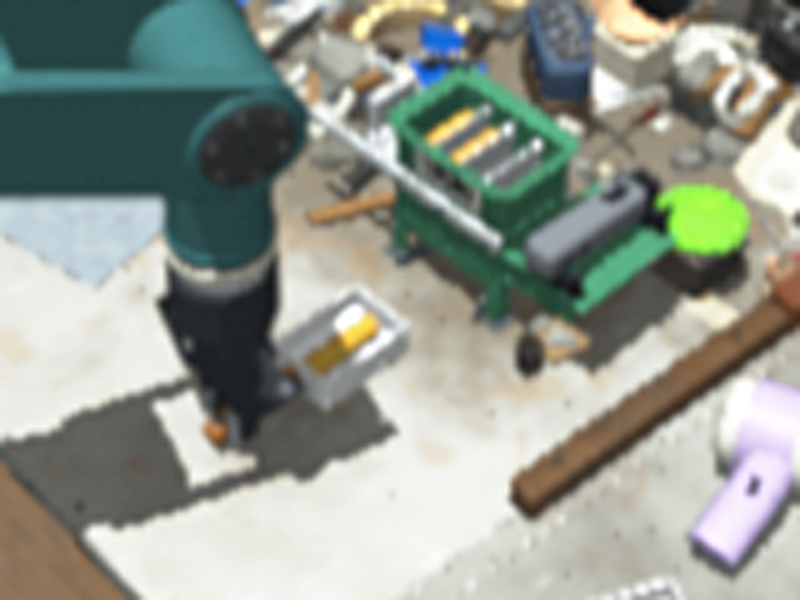

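View pics/t38.png

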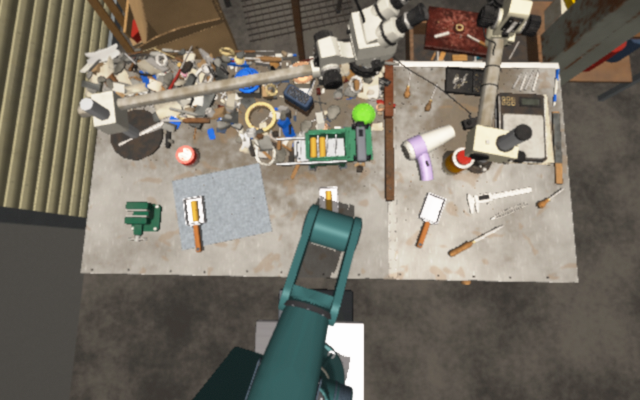

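Call:
move_arm(delta_pos=[[0.002, 0.005, 0], [0.003, 0.015, 0], [0.004, 0.03, 0], [0.0045, 0.05, 0], [0.0045, 0.075, 0], [0.0045, 0.1, 0], [0.0045, 0.125, 0], [0.0045, 0.15, 0], [0.0045, 0.175, 0], [0.0045, 0.2, 0], [0.0045, 0.222, 0], [0.0045, 0.242, 0]], rot=[[0, 0, 0], [0, 0, -0.5], [0, 0, -1], [0, 0, -2], [0, 0, -2.7], [0, 0, -3.4], [0, 0, -4.1], [0, 0, -4.8], [0, 0, -5.5], [0, 0, -6.2], [0, 0, -7], [0, 0, -7.5]], claw=[1, 1, 1, 1, 1, 1, 1, 1, 1, 1, 1, 1])

```text
time: 40.12
position: [391.9, 185.5, 31.5]
tool_rot: [-0.091, 0.996, -0.002, 0.001]
wrist_force: [0.7, -5.2, 6.9]
grip_width: 14.7
```

Run:
```python
from h import *
pose(); print(rel([387,257.5,30.5],100.8))
```

```text
t 40.12 pos [391.9 185.5  31.5] yang 100.50 tilt 0.25 grip 14.7 F [ 0.7 -5.2  6.9]
[array([-0.0083,  0.0717,  0.0008]), array([-0.2 ,  0.15, -0.3 ])]
```

Call:
move_arm(delta_pos=[[-0.002, 0.018, 0], [-0.004, 0.034, 0], [-0.006, 0.048, 0], [-0.007, 0.059, 0], [-0.008, 0.066, 0], [-0.008, 0.07, 0], [-0.008, 0.07, 0], [-0.008, 0.07, 0], [-0.008, 0.07, 0], [-0.008, 0.07, 0], [-0.008, 0.07, 0]], rot=[[0, 0, 0], [0, 0, -0.3], [0, 0, -0.3], [0, 0, -0.3], [0, 0, -0.3], [0, 0, -0.3], [0, 0, -0.3], [0, 0, -0.3], [0, 0, -0.3], [0, 0, -0.3], [0, 0, -0.3]], claw=[1, 1, 1, 1, 1, 1, 1, -0.2, -0.2, -0.2, -0.2])

```text
time: 41.03
position: [385.1, 255.3, 29.0]
tool_rot: [-0.094, 0.996, -0.001, -0.001]
wrist_force: [0.2, 0.2, -0.2]
grip_width: 51.3
```

Call:
move_arm(delta_pos=[[0, 0, -0.02], [0, 0, -0.05], [0, 0, -0.085], [0, 0, -0.12], [0, 0, -0.12]], rot=[[0, 0, 0], [0, 0, 0], [0, 0, 0], [0, 0, 0], [0, 0, 0]], claw=[-0.2, -0.2, -0.2, -0.2, -0.2])

```text
time: 41.45
position: [389.8, 257.7, 157.7]
tool_rot: [-0.094, 0.996, 0.002, 0.006]
wrist_force: [2.0, 0.8, 0.8]
grip_width: 50.7
```

Run:
```python
from h import *
pose(); im,c=snap('w41'); t=robot.capture('top'); cv2.imwrite('pics/t41.png',t)
handles(t,cam('top'),'top',40,box=((330,480),(-420,440)))
print(rel([397,-325,150],68))
```

```text
t 41.45 pos [389.8 257.7 157.7] yang 100.78 tilt 0.77 grip 50.7 F [2.  0.8 0.8]
handle px [423. 233.] ctr [ 412.4 -332.7] size 79.6 16.2 butt [ 375.4 -317.9] joint [ 449.4 -347.4] ang -21.7
[array([ 0.0989, -0.5729,  0.0008]), array([ 0.11,  0.16, 32.77])]
```

View pics/w41.png

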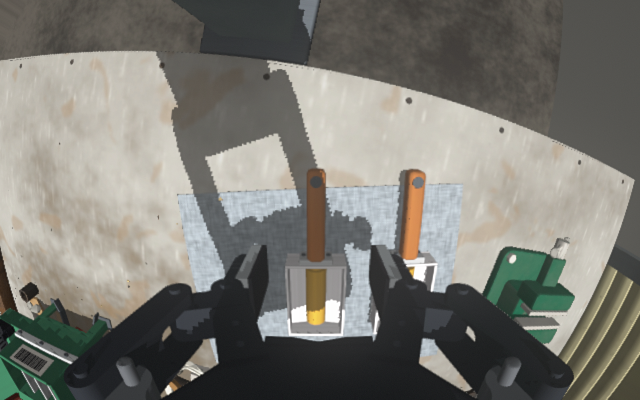

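View pics/t41.png

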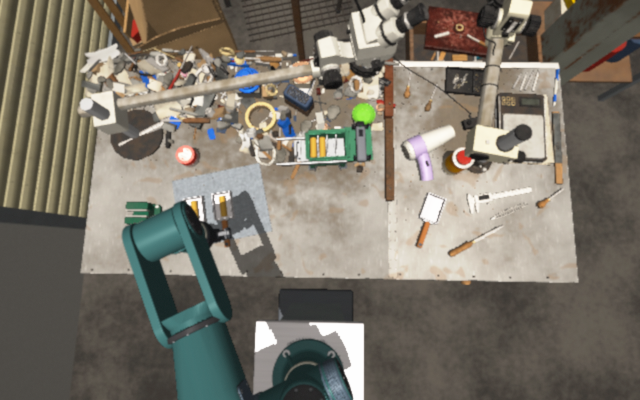

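Call:
move_arm(delta_pos=[[0.004, -0.02, 0], [0.01, -0.06, 0], [0.017, -0.1, 0], [0.024, -0.14, 0], [0.031, -0.18, 0], [0.038, -0.22, 0], [0.045, -0.26, 0], [0.052, -0.3, 0], [0.058, -0.34, 0], [0.065, -0.38, 0], [0.072, -0.42, 0], [0.079, -0.46, 0]], rot=[[0, 0, 3], [0, 0, 6], [0, 0, 9], [0, 0, 12], [0, 0, 15], [0, 0, 18], [0, 0, 21], [0, 0, 24], [0, 0, 27], [0, 0, 30], [0, 0, 32.5], [0, 0, 32.5]], claw=[-0.2, -0.2, -0.2, -0.2, -0.2, -0.2, -0.2, -0.2, -0.2, -0.2, -0.2, -0.2])

```text
time: 42.55
position: [393.0, -211.8, 147.7]
tool_rot: [0.19, 0.982, 0.001, -0.002]
wrist_force: [1.6, 0.4, -0.1]
grip_width: 51.2
```

Run:
```python
from h import *
pose(); print(rel([397,-323,120],68.3))
```

```text
t 42.55 pos [ 393.  -211.8  147.7] yang 68.15 tilt 0.27 grip 51.2 F [ 1.6  0.4 -0.1]
[array([-0.0452, -0.1017,  0.0273]), array([ 0.08, -0.25, -0.15])]
```

Call:
move_arm(delta_pos=[[-0.013, -0.03, 0.005], [-0.027, -0.06, 0.015], [-0.038, -0.085, 0.025], [-0.0435, -0.098, 0.027], [-0.0435, -0.098, 0.027], [-0.0435, -0.098, 0.027]], rot=[[0, 0, 0], [0, 0, 0], [0, 0, 0], [0, 0, 0], [0, 0, 0], [0, 0, 0]], claw=[-0.2, -0.2, -0.2, -0.2, -0.2, -0.2])

```text
time: 43.05
position: [398.1, -316.9, 121.4]
tool_rot: [0.189, 0.982, 0.002, -0.002]
wrist_force: [0.3, 0.5, 0.2]
grip_width: 51.4
```

Run:
```python
from h import *
pose(); im,c=snap('w42'); pose()
for A,B in handles(im,c):
    d=(B-A)/np.linalg.norm(B-A); g=A+23*d; print(g, rel([g[0],g[1],30],90+np.degrees(np.arctan2(d[1],d[0]))))
```

```text
t 43.05 pos [ 398.1 -316.9  121.4] yang 68.21 tilt 0.26 grip 51.4 F [0.3 0.5 0.2]
t 43.10 pos [ 398.5 -316.5  122.2] yang 68.28 tilt 0.18 grip 50.8 F [0.3 0.8 0.1]
handle px [302. 240.] ctr [ 411.7 -335. ] size 82.3 15.0 butt [ 373.1 -320.6] joint [ 450.2 -349.4] ang -20.4
[ 394.6962  -328.67206] [array([-0.0012, -0.0129,  0.0921]), array([ 0.11, -0.14, -1.27])]
```

View pics/w42.png

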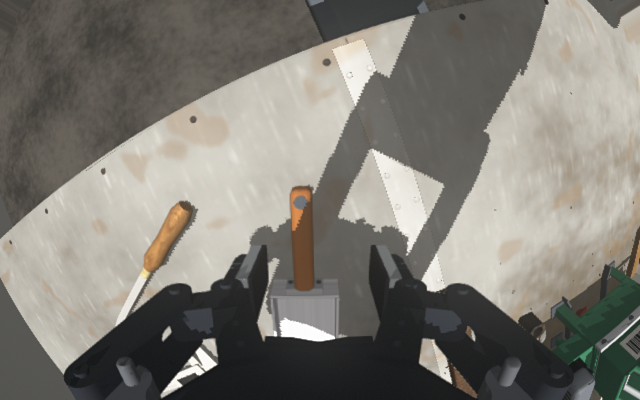

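Call:
move_arm(delta_pos=[[-0.001, -0.011, 0.015], [-0.001, -0.0125, 0.045], [-0.001, -0.0125, 0.07], [-0.001, -0.0125, 0.086], [-0.001, -0.0125, 0.093], [-0.001, -0.0125, 0.094], [-0.001, -0.0125, 0.094], [-0.001, -0.0125, 0.094], [-0.001, -0.0125, 0.094], [-0.001, -0.0125, 0.094]], rot=[[0, 0, -0.5], [0, 0, -0.7], [0, 0, -0.7], [0, 0, -0.7], [0, 0, -0.7], [0, 0, -0.7], [0, 0, -0.7], [0, 0, -0.7], [0, 0, -0.7], [0, 0, -0.7]], claw=[-0.2, -0.2, -0.2, -0.2, -0.2, -0.2, 1, 1, 1, 1])

```text
time: 43.93
position: [396.3, -330.4, 31.0]
tool_rot: [0.182, 0.983, -0.001, 0.001]
wrist_force: [-0.6, 0.9, 3.2]
grip_width: 14.8
```

Run:
```python
from h import *
pose(); im,c=snap('w43'); 
print(rel([345,-305,31],68.9),rel([345,-170,31],75),rel([392,-56.5,31],93.1))
```

```text
t 43.93 pos [ 396.3 -330.4   31. ] yang 68.98 tilt 0.19 grip 14.8 F [-0.6  0.9  3.2]
[array([ 0.0569,  0.0054, -0.0003]), array([-0.05,  0.18,  0.08])] [array([ 0.1054,  0.1314, -0.0005]), array([-0.06,  0.18, -6.02])] [array([ 0.1022,  0.2542, -0.0006]), array([ -0.09,   0.17, -24.12])]
```

View pics/w43.png

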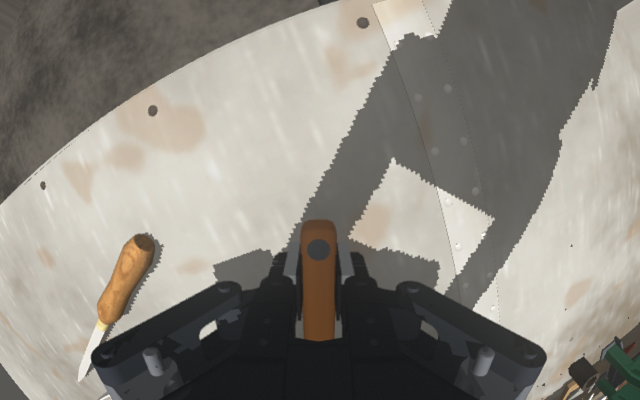

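Call:
move_arm(delta_pos=[[0.008, 0.001, 0], [0.022, 0.002, 0], [0.038, 0.004, 0], [0.052, 0.006, 0], [0.06, 0.014, 0], [0.067, 0.032, 0], [0.075, 0.052, 0], [0.083, 0.072, 0], [0.09, 0.092, 0], [0.097, 0.111, 0], [0.103, 0.124, 0], [0.1054, 0.1314, 0]], rot=[[0, 0, 0], [0, 0, 0], [0, 0, 0], [0, 0, 0], [0, 0, 0], [0, 0, -1], [0, 0, -2], [0, 0, -3], [0, 0, -4], [0, 0, -5], [0, 0, -6], [0, 0, -6]], claw=[1, 1, 1, 1, 1, 1, 1, 1, 1, 1, 1, 1])

```text
time: 44.98
position: [344.9, -169.1, 30.6]
tool_rot: [0.13, 0.991, -0.002, 0.002]
wrist_force: [-0.2, -3.1, 5.8]
grip_width: 14.7
```

Run:
```python
from h import *
pose(); print(rel([392,-56.5,31],93.1)); im=robot.capture('top'); zoom(im,300,120,440,260,4,'pics/t44.png')
```

```text
t 44.98 pos [ 344.9 -169.1   30.6] yang 75.04 tilt 0.28 grip 14.7 F [-0.2 -3.1  5.8]
[array([-0.0165,  0.1209, -0.0007]), array([ -0.18,   0.22, -18.06])]
```

View pics/t44.png

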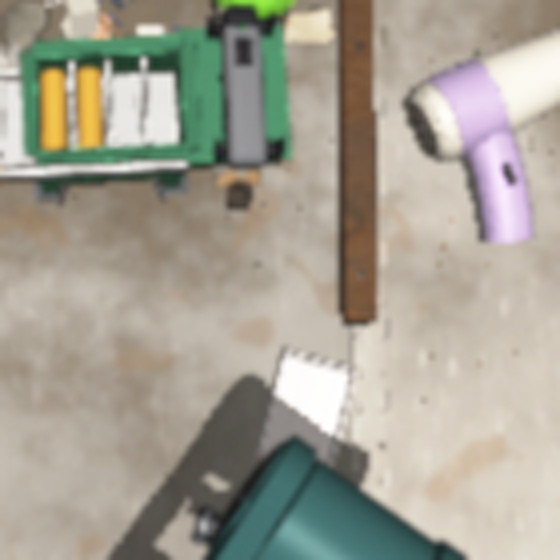

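Call:
move_arm(delta_pos=[[-0.001, 0.008, 0], [-0.003, 0.02, 0], [-0.005, 0.034, 0], [-0.007, 0.049, 0], [-0.009, 0.064, 0], [-0.011, 0.08, 0], [-0.013, 0.095, 0], [-0.015, 0.108, 0], [-0.016, 0.117, 0], [-0.0165, 0.1205, 0], [-0.0165, 0.1205, 0], [-0.0165, 0.1205, 0]], rot=[[0, 0, -1], [0, 0, -3], [0, 0, -5], [0, 0, -7.5], [0, 0, -10], [0, 0, -12.5], [0, 0, -15], [0, 0, -17], [0, 0, -18], [0, 0, -18], [0, 0, -18], [0, 0, -18]], claw=[1, 1, 1, 1, 1, 1, 1, 1, 1, 1, 1, 1])

```text
time: 46.03
position: [392.3, -56.9, 30.5]
tool_rot: [-0.026, 1.0, -0.0, 0.002]
wrist_force: [-0.1, 0.2, 6.0]
grip_width: 14.4
```

Run:
```python
from h import *
pose(); im,c=snap('w45');cv2.imwrite('pics/s45.png',robot.capture('scene')); zoom(cv2.imread('pics/s45.png'),240,155,400,275,5,'pics/s45z.png')
print(rel([540,-48.8,31],93.1))
```

```text
t 46.03 pos [392.3 -56.9  30.5] yang 93.00 tilt 0.20 grip 14.4 F [-0.1  0.2  6. ]
[array([-0.148 ,  0.0004,  0.    ]), array([-0.02,  0.2 , -0.12])]
```

View pics/s45z.png

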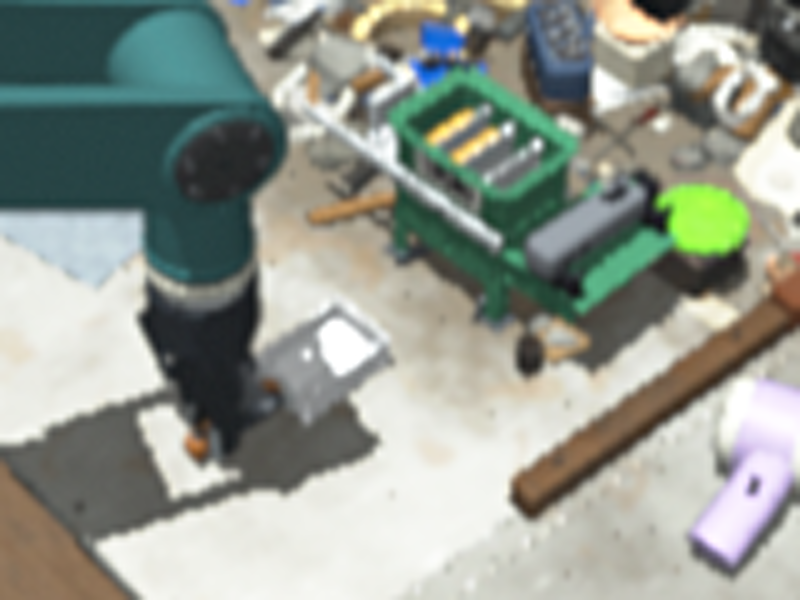

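View pics/w45.png

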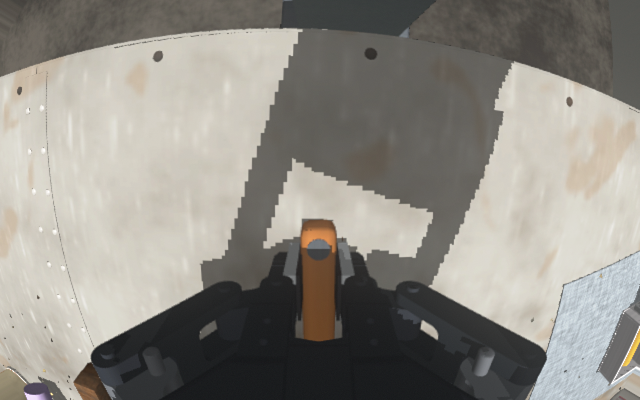

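Aligned as for the previous pans; push in.

Call:
move_arm(delta_pos=[[-0.01, 0, 0], [-0.025, 0, 0], [-0.041, 0.0003, 0], [-0.057, 0.0003, 0], [-0.073, 0.0003, 0], [-0.089, 0.0003, 0], [-0.103, 0.0003, 0], [-0.115, 0.0003, 0], [-0.126, 0.0003, 0], [-0.135, 0.0003, 0], [-0.142, 0.0003, 0], [-0.147, 0.0003, 0]], rot=[[0, 0, 0], [0, 0, 0], [0, 0, 0], [0, 0, 0], [0, 0, 0], [0, 0, 0], [0, 0, 0], [0, 0, 0], [0, 0, 0], [0, 0, 0], [0, 0, 0], [0, 0, 0]], claw=[1, 1, 1, 1, 1, 1, 1, 1, 1, 1, 1, 1])

```text
time: 47.13
position: [537.7, -49.1, 30.2]
tool_rot: [-0.026, 1.0, -0.0, -0.001]
wrist_force: [-5.0, -0.8, 7.8]
grip_width: 14.9
```

Call:
move_arm(delta_pos=[[-0.003, 0, 0], [-0.006, 0, 0], [-0.009, 0, 0], [-0.011, 0, 0], [-0.013, 0, 0], [-0.013, 0, 0]], rot=[[0, 0, 0], [0, 0, 0], [0, 0, 0], [0, 0, 0], [0, 0, 0], [0, 0, 0]], claw=[1, 1, 1, 1, 1, 1])

```text
time: 47.63
position: [550.5, -48.4, 30.3]
tool_rot: [-0.026, 1.0, -0.0, -0.0]
wrist_force: [-3.1, -0.9, 7.3]
grip_width: 14.6
```

Run:
```python
from h import *
pose()
```

```text
t 47.63 pos [550.5 -48.4  30.3] yang 92.98 tilt 0.05 grip 14.6 F [-3.1 -0.9  7.3]
```

Call:
move_arm(delta_pos=[[-0.002, 0, 0], [-0.004, 0, 0], [-0.006, 0, 0], [-0.008, 0, 0], [-0.008, 0, 0]], rot=[[0, 0, 0], [0, 0, 0], [0, 0, 0], [0, 0, 0], [0, 0, 0]], claw=[1, 1, 1, 1, 1])

```text
time: 48.05
position: [551.7, -48.5, 29.5]
tool_rot: [-0.026, 1.0, -0.0, -0.009]
wrist_force: [-21.2, -1.0, 19.1]
grip_width: 14.6
```

Run:
```python
from h import *
pose()
```

```text
t 48.05 pos [551.7 -48.5  29.5] yang 93.01 tilt 1.04 grip 14.6 F [-21.2  -1.   19.1]
```

Call:
move_arm(delta_pos=[[0.006, 0, 0], [0.006, 0, 0], [0.006, 0, 0], [0.006, 0, 0], [0.006, 0, -0.03], [0.006, 0, -0.07], [0.006, 0, -0.11], [0.006, 0, -0.15], [0.006, 0, -0.175], [0.006, 0, -0.175]], rot=[[0, 0, 0], [0, 0, 0], [0, 0, 0], [0, 0, 0], [0, 0, 0], [0, 0, 0], [0, 0, 0], [0, 0, 0], [0, 0, 0], [0, 0, 0]], claw=[1, -0.2, -0.2, -0.2, -0.2, -0.2, -0.2, -0.2, -0.2, -0.2])

```text
time: 48.88
position: [556.5, -48.9, 212.3]
tool_rot: [-0.026, 1.0, -0.001, 0.007]
wrist_force: [1.1, 0.9, 0.5]
grip_width: 51.1
```

Run:
```python
from h import *
pose(); im,c=snap('w50')
handles(im,c,box=((480,600),(-120,60)))
print(rel([648,47,203],93.1))
```

```text
t 48.88 pos [556.5 -48.9 212.3] yang 92.99 tilt 0.82 grip 51.1 F [1.1 0.9 0.5]
handle px [320. 196.] ctr [566.9 -47.8] size 80.8 15.3 butt [526.6 -50.2] joint [607.2 -45.4] ang 3.4
[array([-0.0976,  0.0908,  0.0062]), array([-0.11,  0.49, -0.12])]
```

Call:
move_arm(delta_pos=[[-0.025, 0.023, 0], [-0.05, 0.045, 0], [-0.075, 0.07, 0], [-0.0975, 0.0908, 0], [-0.0975, 0.0908, 0], [-0.0975, 0.0908, 0], [-0.0975, 0.0908, 0], [-0.0975, 0.0908, 0]], rot=[[0, 0, 0], [0, 0, 0], [0, 0, 0], [0, 0, 0], [0, 0, 0], [0, 0, 0], [0, 0, 0], [0, 0, 0]], claw=[0.3, 0.3, 0.3, 0.3, 0.3, 0.3, 0.3, 0.3])

```text
time: 49.6
position: [644.8, 46.4, 203.1]
tool_rot: [-0.025, 1.0, -0.0, -0.001]
wrist_force: [-0.1, -0.1, 0.2]
grip_width: 29.7
```

Run:
```python
from h import *
pose(); print(rel([646.5,46.4,122],93.1))
```

```text
t 49.60 pos [644.8  46.4 203.1] yang 92.92 tilt 0.13 grip 29.7 F [-0.1 -0.1  0.2]
[array([-0.0019, -0.0001,  0.0811]), array([-0.01, -0.13, -0.18])]
```

Call:
move_arm(delta_pos=[[0, 0, 0.025], [0, -0.0003, 0.05], [0, -0.0003, 0.068], [0, -0.0003, 0.078], [0, -0.0003, 0.081], [0, -0.0003, 0.081], [0, -0.0003, 0.081], [0, -0.0003, 0.081], [0, -0.0003, 0.081], [0, -0.0003, 0.081]], rot=[[0, 0, 0], [0, 0, 0], [0, 0, 0], [0, 0, 0], [0, 0, 0], [0, 0, 0], [0, 0, 0], [0, 0, 0], [0, 0, 0], [0, 0, 0]], claw=[0.3, 0.3, 0.3, 0.3, 0.3, 0.3, 1, 1, 1, 1])

```text
time: 50.43
position: [646.6, 46.9, 125.4]
tool_rot: [-0.026, 1.0, -0.0, 0.002]
wrist_force: [-0.8, 0.2, 3.5]
grip_width: 6.6
```

Run:
```python
from h import *
pose()
```

```text
t 50.43 pos [646.6  46.9 125.4] yang 93.03 tilt 0.21 grip 6.6 F [-0.8  0.2  3.5]
```

Call:
move_arm(delta_pos=[[0, 0.007, 0], [0, 0.016, 0], [0, 0.025, 0], [0, 0.034, 0], [0, 0.043, 0], [0, 0.052, 0], [0, 0.06, 0], [0, 0.067, 0], [0, 0.073, 0], [0, 0.078, 0], [0, 0.081, 0], [0, 0.081, 0]], rot=[[0, 0, 0], [0, 0, 0], [0, 0, 0], [0, 0, 0], [0, 0, 0], [0, 0, 0], [0, 0, 0], [0, 0, 0], [0, 0, 0], [0, 0, 0], [0, 0, 0], [0, 0, 0]], claw=[1, 1, 1, 1, 1, 1, 1, 1, 1, 1, 1, 1])

```text
time: 51.43
position: [641.3, 128.9, 125.4]
tool_rot: [-0.027, 1.0, 0.0, 0.001]
wrist_force: [-2.8, 0.2, 6.0]
grip_width: 7.0
```

Run:
```python
from h import *
pose(); robot.capture('top'); robot.capture('top');im=robot.capture('top'); pose(); zoom(im,270,100,400,230,5,'pics/t51.png')
```

```text
t 51.43 pos [641.3 128.9 125.4] yang 93.05 tilt 0.07 grip 7.0 F [-2.8  0.2  6. ]
t 51.58 pos [641.3 128.8 125.4] yang 93.04 tilt 0.08 grip 6.9 F [-2.8  0.3  6.8]
```

View pics/t51.png

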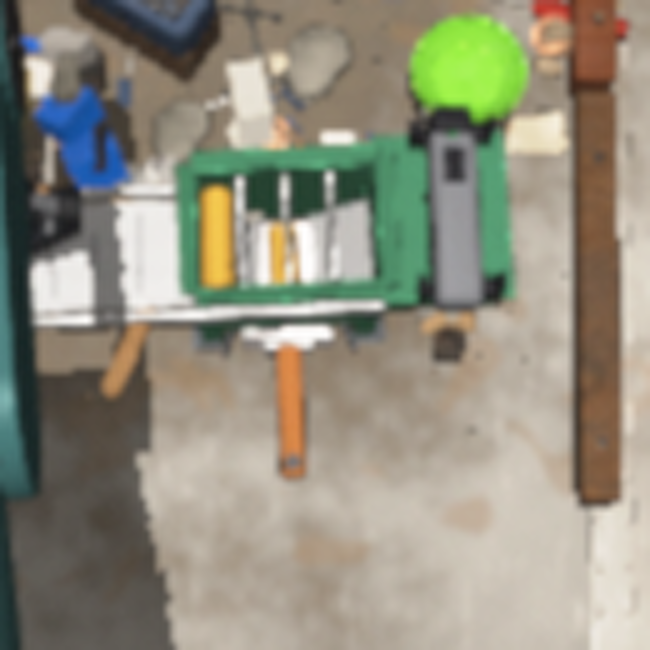

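One tube left in the hopper; the third tube has dropped. Shut the gate (to about 4 mm past nominal, to feel the stop).

Call:
move_arm(delta_pos=[[0, -0.008, 0], [0, -0.017, 0], [0, -0.026, 0], [0, -0.035, 0], [0, -0.044, 0], [0, -0.053, 0], [0, -0.062, 0], [0, -0.07, 0], [0, -0.077, 0], [0, -0.083, 0], [0, -0.086, 0], [0, -0.086, 0]], rot=[[0, 0, 0], [0, 0, 0], [0, 0, 0], [0, 0, 0], [0, 0, 0], [0, 0, 0], [0, 0, 0], [0, 0, 0], [0, 0, 0], [0, 0, 0], [0, 0, 0], [0, 0, 0]], claw=[1, 1, 1, 1, 1, 1, 1, 1, 1, 1, 1, 1])

```text
time: 52.58
position: [646.6, 46.2, 125.4]
tool_rot: [-0.027, 1.0, 0.004, 0.002]
wrist_force: [-1.5, 8.5, 6.3]
grip_width: 6.7
```

Run:
```python
from h import *
pose()
```

```text
t 52.58 pos [646.6  46.2 125.4] yang 93.10 tilt 0.49 grip 6.7 F [-1.5  8.5  6.3]
```

Call:
move_arm(delta_pos=[[0, 0.0045, 0], [0, 0.0045, 0], [0, 0.0045, 0], [0, 0.0045, 0], [0, 0.0045, -0.03], [0, 0.0045, -0.065], [0, 0.0045, -0.085], [0, 0.0045, -0.085]], rot=[[0, 0, 0], [0, 0, 0], [0, 0, 0], [0, 0, 0], [0, 0, 0], [0, 0, 0], [0, 0, 0], [0, 0, 0]], claw=[1, 0.35, 0.35, 0.35, 0.35, 0.35, 0.35, 0.35])

```text
time: 53.25
position: [648.2, 46.2, 215.0]
tool_rot: [-0.026, 1.0, -0.0, 0.006]
wrist_force: [0.4, -0.1, 1.3]
grip_width: 27.7
```

Run:
```python
from h import *
pose(); im,c=snap('w53')
zoom(im,100,50,400,270,2.6,'pics/w53z.png'); pose()
handles(im,c,box=((480,600),(-120,60)))
print(rel([549,-48.5,30],93.1))
```

```text
t 53.25 pos [648.2  46.2 215. ] yang 92.93 tilt 0.65 grip 27.7 F [ 0.4 -0.1  1.3]
t 53.30 pos [647.2  46.2 211.9] yang 92.94 tilt 0.40 grip 27.8 F [0.1 0.2 0.1]
handle px [231. 106.] ctr [568.2 -45.2] size 79.9 17.3 butt [528.4 -47.5] joint [608.1 -43. ] ang 3.2
handle px [333. 134.] ctr [596.1  57.4] size 41.0 12.7 butt [577.2  65.4] joint [614.9  49.3] ang -23.1
[array([ 0.1042, -0.0895,  0.1812]), array([-0.01,  0.4 , -0.16])]
```

View pics/w53z.png

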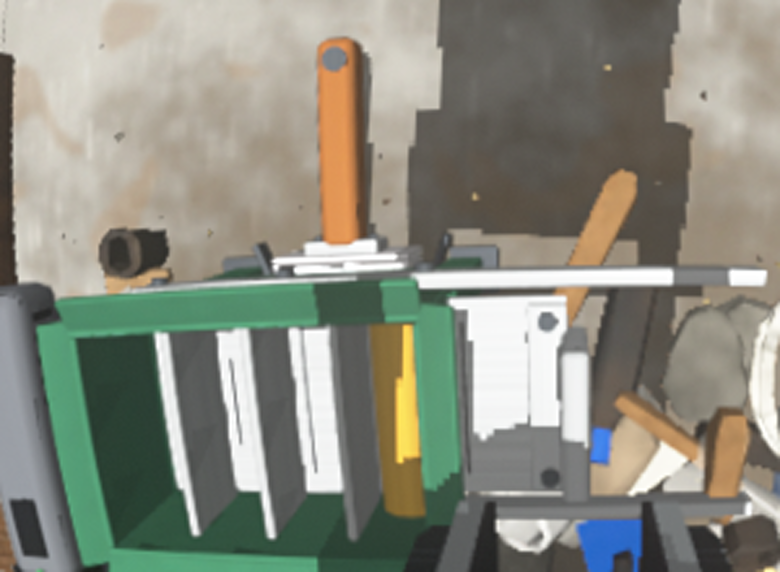

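Gate shut, one tube left in the left lane. Fetch the third pan.

Call:
move_arm(delta_pos=[[0.025, -0.022, 0], [0.052, -0.044, 0], [0.08, -0.068, 0], [0.101, -0.087, 0.01], [0.102, -0.0895, 0.04], [0.102, -0.0895, 0.08], [0.102, -0.0895, 0.12], [0.102, -0.0895, 0.15], [0.102, -0.0895, 0.17], [0.102, -0.0895, 0.178], [0.102, -0.0895, 0.178], [0.102, -0.0895, 0.178]], rot=[[0, 0, 0], [0, 0, 0], [0, 0, 0], [0, 0, 0], [0, 0, 0], [0, 0, 0], [0, 0, 0], [0, 0, 0], [0, 0, 0], [0, 0, 0], [0, 0, 0], [0, 0, 0]], claw=[-0.2, -0.2, -0.2, -0.2, -0.2, -0.2, -0.2, -0.2, -0.2, -0.2, -0.2, -0.2])

```text
time: 54.3
position: [548.2, -48.2, 29.8]
tool_rot: [-0.026, 1.0, 0.0, -0.0]
wrist_force: [0.6, 0.2, 1.0]
grip_width: 51.2
```

Call:
move_arm(delta_pos=[[0, 0, 0], [0, 0, 0], [0, 0, 0], [0, 0, 0], [0, 0, 0], [0, 0, 0]], rot=[[0, 0, 0], [0, 0, 0], [0, 0, 0], [0, 0, 0], [0, 0, 0], [0, 0, 0]], claw=[-0.2, 1, 1, 1, 1, 1])

```text
time: 54.8
position: [549.2, -48.3, 31.5]
tool_rot: [-0.026, 1.0, -0.0, 0.001]
wrist_force: [-0.6, -0.3, 4.7]
grip_width: 14.6
```

Run:
```python
from h import *
pose()
```

```text
t 54.80 pos [549.2 -48.3  31.5] yang 92.98 tilt 0.14 grip 14.6 F [-0.6 -0.3  4.7]
```

Call:
move_arm(delta_pos=[[0.004, 0, 0], [0.01, 0, 0], [0.018, 0, 0], [0.028, 0, 0], [0.042, 0, 0], [0.056, 0, 0], [0.07, 0, 0], [0.085, 0, 0], [0.1, 0, 0], [0.115, 0, 0], [0.13, 0, 0], [0.14, 0, 0]], rot=[[0, 0, 0], [0, 0, 0], [0, 0, 0], [0, 0, 0], [0, 0, 0], [0, 0, 0], [0, 0, 0], [0, 0, 0], [0, 0, 0], [0, 0, 0], [0, 0, 0], [0, 0, 0]], claw=[1, 1, 1, 1, 1, 1, 1, 1, 1, 1, 1, 1])

```text
time: 55.8
position: [408.3, -55.6, 31.1]
tool_rot: [-0.026, 1.0, -0.0, 0.002]
wrist_force: [5.3, 0.5, 5.8]
grip_width: 14.7
```

Run:
```python
from h import *
pose(); im=robot.capture('scene');zoom(im,240,155,400,275,5,'pics/s55z.png'); 
t=robot.capture('top'); cv2.imwrite('pics/t55.png',t); zoom(t,150,120,350,270,4,'pics/t55z.png')
pose()
print(rel([403,174,30.5],100.8))
```

```text
t 55.80 pos [408.3 -55.6  31.1] yang 92.94 tilt 0.23 grip 14.7 F [5.3 0.5 5.8]
t 55.90 pos [406.8 -55.6  30.9] yang 92.94 tilt 0.03 grip 14.8 F [-3.6 -0.2 10.2]
[array([-0.008 ,  0.2295,  0.0003]), array([-0.03, -0.  , -7.86])]
```

View pics/t55z.png

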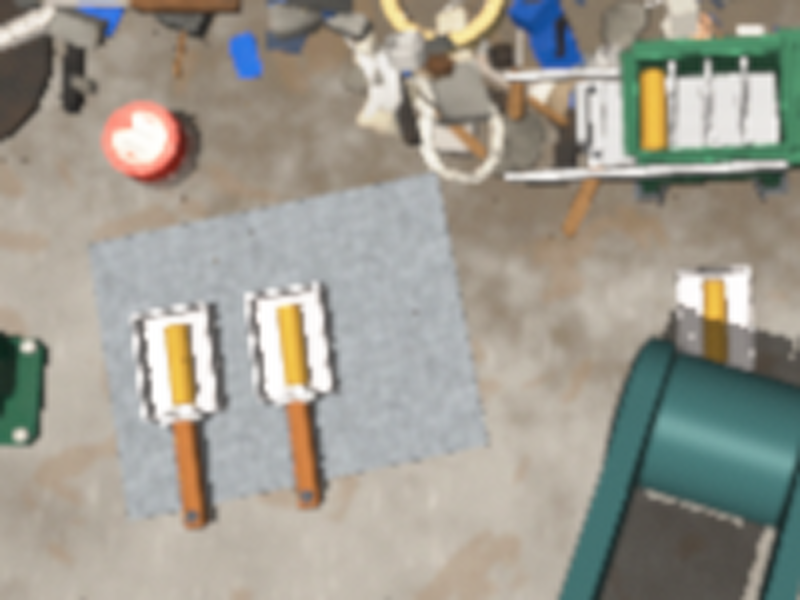

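View pics/s55z.png

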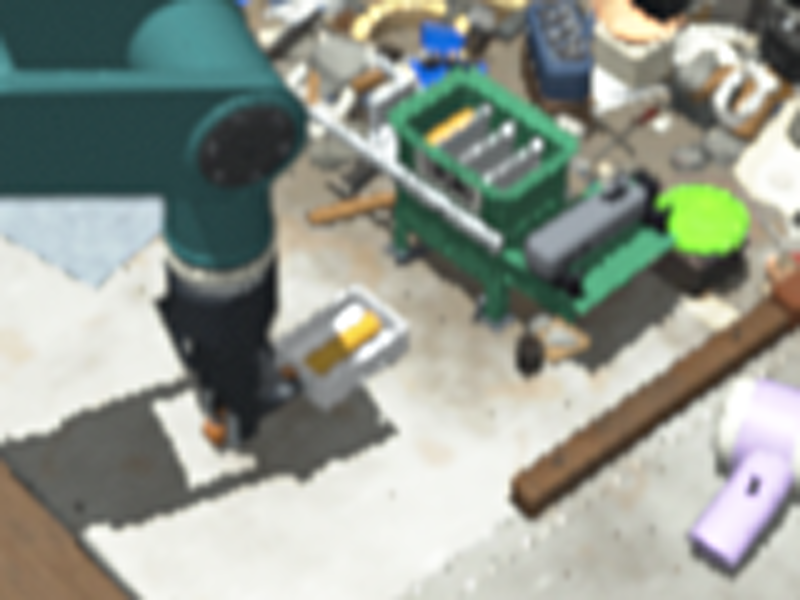

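Call:
move_arm(delta_pos=[[0.001, 0.005, 0], [0, 0.015, 0], [-0.001, 0.03, 0], [-0.002, 0.05, 0], [-0.003, 0.073, 0], [-0.004, 0.097, 0], [-0.005, 0.121, 0], [-0.005, 0.145, 0], [-0.006, 0.167, 0], [-0.007, 0.187, 0], [-0.008, 0.204, 0], [-0.008, 0.217, 0]], rot=[[0, 0, 0], [0, 0, -0.5], [0, 0, -1], [0, 0, -2], [0, 0, -2.7], [0, 0, -3.4], [0, 0, -4.1], [0, 0, -4.8], [0, 0, -5.6], [0, 0, -6.5], [0, 0, -7.2], [0, 0, -7.8]], claw=[1, 1, 1, 1, 1, 1, 1, 1, 1, 1, 1, 1])

```text
time: 56.9
position: [405.2, 161.3, 31.0]
tool_rot: [-0.094, 0.996, -0.001, 0.001]
wrist_force: [0.7, -4.5, 8.3]
grip_width: 15.0
```

Call:
move_arm(delta_pos=[[-0.001, 0.006, 0], [-0.001, 0.01, 0], [-0.001, 0.012, 0], [-0.001, 0.012, 0], [-0.001, 0.012, 0], [-0.001, 0.012, 0]], rot=[[0, 0, 0], [0, 0, 0], [0, 0, 0], [0, 0, 0], [0, 0, 0], [0, 0, 0]], claw=[1, 1, 1, 1, 1, 1])

```text
time: 57.4
position: [404.1, 172.7, 31.0]
tool_rot: [-0.094, 0.996, -0.001, 0.001]
wrist_force: [0.2, -0.9, 7.4]
grip_width: 14.8
```

Run:
```python
from h import *
pose(); t=robot.capture('top');zoom(t,150,120,350,270,4,'pics/t56z.png')
```

```text
t 57.40 pos [404.1 172.7  31. ] yang 100.75 tilt 0.13 grip 14.8 F [ 0.2 -0.9  7.4]
```

View pics/t56z.png

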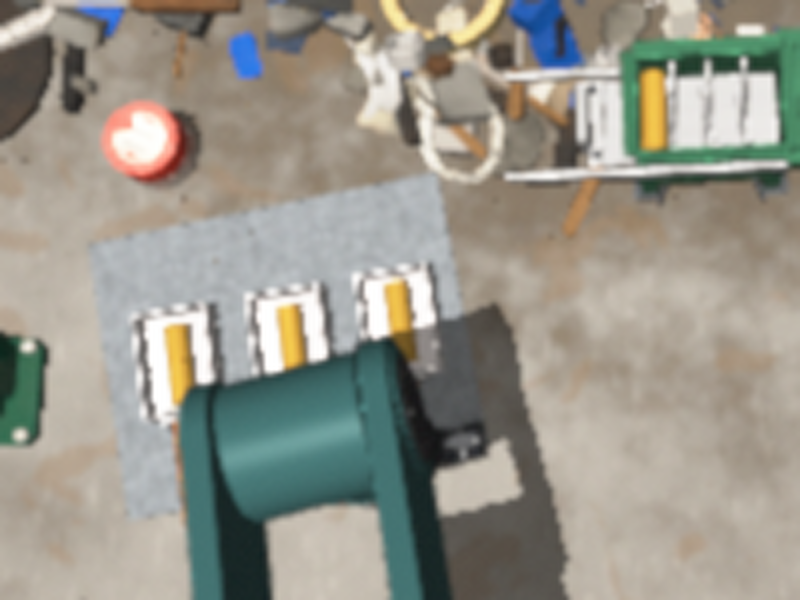

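Call:
move_arm(delta_pos=[[0, 0, 0], [0, 0, 0], [0, 0, 0], [0, 0, 0], [0, 0, -0.02], [0, 0, -0.05], [0, 0, -0.085], [0, 0, -0.12], [0, -0.04, -0.15], [0, -0.08, -0.17], [0, -0.12, -0.17], [0, -0.15, -0.17]], rot=[[0, 0, 0], [0, 0, 0], [0, 0, 0], [0, 0, 0], [0, 0, 0], [0, 0, 0], [0, 0, 0], [0, 0, 0], [0, 0, 0], [0, 0, 0], [0, 0, 0], [0, 0, 0]], claw=[-0.2, -0.2, -0.2, -0.2, -0.2, -0.2, -0.2, -0.2, -0.2, -0.2, -0.2, -0.2])

```text
time: 58.45
position: [432.7, 24.8, 202.3]
tool_rot: [-0.095, 0.996, -0.0, 0.002]
wrist_force: [1.1, -0.2, 0.9]
grip_width: 51.6
```

Call:
move_arm(delta_pos=[[0, -0.02, 0], [0, -0.02, 0], [0, -0.02, 0], [0, -0.02, 0], [0, -0.02, 0], [0, -0.02, 0]], rot=[[0, 0, 0], [0, 0, 0], [0, 0, 0], [0, 0, 0], [0, 0, 0], [0, 0, 0]], claw=[-0.2, -0.2, -0.2, -0.2, -0.2, -0.2])

```text
time: 58.95
position: [435.5, 7.7, 199.9]
tool_rot: [-0.095, 0.995, 0.0, -0.0]
wrist_force: [0.2, -0.7, -0.1]
grip_width: 50.9
```

Run:
```python
from h import *
pose(); im,c=snap('w58'); t=robot.capture('top');cv2.imwrite('pics/t58.png',t);zoom(t,150,100,390,270,3.3,'pics/t58z.png')
ct=cam('top')
hsv=cv2.cvtColor(t,cv2.COLOR_BGR2HSV); o=cv2.inRange(hsv,(18,130,120),(32,255,255))
k,l,s,ce=cv2.connectedComponentsWithStats(o)
M=np.array([490,280]);a=np.radians(10.8);
for i in range(1,k):
    if s[i,4]>15:
        P=plane('top',[ce[i]],15,ct)[0,:2]; d=P-M; print(ce[i].round(),s[i,4],P.round(0),'mat frame',(d@[np.cos(a),np.sin(a)]).round(0),(d@[-np.sin(a),np.cos(a)]).round(0))
```

```text
t 58.95 pos [435.5   7.7 199.9] yang 100.89 tilt 0.04 grip 50.9 F [ 0.2 -0.7 -0.1]
[313. 147.] 125 [679.   2.] mat frame 134.0 -308.0
[454. 169.] 29 [ 614. -438.] mat frame -13.0 -729.0
[250. 200.] 94 [508. 193.] mat frame 1.0 -89.0
[223. 206.] 96 [488. 275.] mat frame -3.0 -5.0
[195. 211.] 96 [472. 360.] mat frame -3.0 82.0
```

View pics/t58z.png

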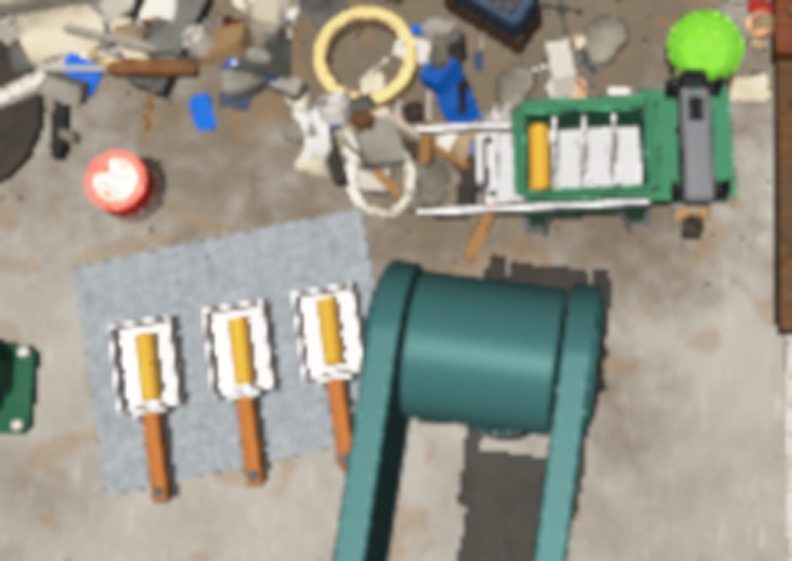

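View pics/w58.png

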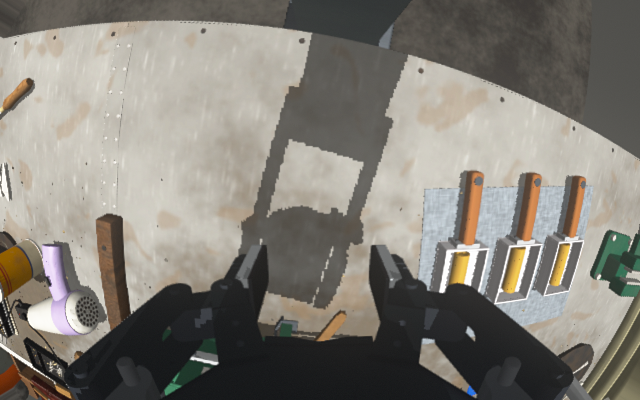

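Run:
```python
from h import *
a=cv2.imread('pics/top0.png');b=cv2.imread('pics/t58.png')
g=lambda i:cv2.cvtColor(i[115:170,340:380],cv2.COLOR_BGR2GRAY).astype(np.float32)
print('holder shift px',cv2.phaseCorrelate(g(a),g(b)))
g=lambda i:cv2.cvtColor(i[130:168,278:308],cv2.COLOR_BGR2GRAY).astype(np.float32)
print('gate shift px',cv2.phaseCorrelate(g(a),g(b)))
print(robot.hand_in())
```

```text
holder shift px ((0.09386124243420468, 0.06428905160081655), 0.9640789704521497)
gate shift px ((0.09256771136296216, 0.022074840835657028), 0.9832553180058797)
the job is handed in; nothing more can be done
None
```

The task is done and handed in at about 59 s. No verdict was reported.

- **Scan:** I held the scanner level and square to the label for a little over 2 s, with its nose about 70 mm off. I then laid it back in its holder. The last top view shows the holder area shifted by about 0.1 px from the start.
- **Tubes:** All three pans were pushed to the stop, and each got one tube. I pulled the gate out about 32, 56 and 82 mm in turn, and each time shut it against its end stop, feeling 8 to 13 N. In the last top view the gate area is also within about 0.1 px of its start.
- **Final check:** The three pans stand upright on the mat with one tube each, centred about 82, -5 and -89 mm across it and within 3 mm of its centre along x. The fourth tube is still in the hopper's left lane. The can and pot were never approached and look unmoved in the pictures.

**What did not match:** The scanner's holder lies about 12 mm further along x than I first assumed from the hopper's centre, so I measured it directly. The first time I gripped the gate handle it was about 2 mm off the shut position, most likely dragged by the closing jaws. That was under the 12 mm limit and a pan was under the spout. I saw no knocked pan and no slackened grip.

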